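Stand the remote and the glasses case in the living-room organiser

ROBOT

A 6-joint arm with a two-finger parallel gripper is mounted at the origin on the work surface. World frame = base frame: x ahead of the robot, y to its left, z up, the work surface at z = 0. Lengths are in m, angles in rad, forces in N, time in s.
With the tool pointing down it reaches from about 0.3 to 0.775 m from the base axis. Payload 14.6 kg.
Tool frame: the origin (TCP) lies at the very end of the fingers, on their centre line; the grasp point (between the pads) lies 19 mm behind it; x points along the fingers, y is the direction in which the jaws open and shut, and the axes are right-handed (so a half turn about x gives the same grasp; the last joint's range is limited). The gripper opens to 94 mm and grips with 3 to 60 N. Pads are 16 mm wide; open, the fingers measure 119 mm over their backs; the gripper's body (75 mm by 177 mm) begins 78 mm behind the grasp point.
Start: joints at [-1.273, 0.3, 1.521, -0, 1.321, -0.067], TCP at [0.196, -0.514, 0.205] pointing down, gripper open.
Joint ranges: [-3.03, 3.03], [-0.79, 2.21], [0.23, 2.52], [-1.04, 4.18], [0, 3.07], [-2.55, 2.55]. Speed limits (rad/s): [2.22, 2.22, 2.57, 3.14, 3.14, 3.14].

INTERFACE

Orientations are given as [roll, pitch, yaw] about the fixed x, y, z axes, in that order (R = Rz(yaw) Ry(pitch) Rx(roll)).
In Python, from station import ctrl, viewer, hand_in gives the robot as it stands. The module is installed in compiled form; this text tells all that it offers.
- The arm moves only by the tool play_rows, never from a script. Its argument "deltas" is a list that holds one entry, the list of rows, each a list of 7 numbers: the shift along the tool's x, y, z in mm, then the turn, a rotation vector about the tool's x, y, z in rad, then the finger opening in mm, from 0 to 94. In form: [[[dx, dy, dz, ax, ay, az, gripper], ...]]. A call has 1 to 10 rows; each row shifts and turns the commanded pose from where the row before left it, along the tool's axes as they then stand; what a row does not reach is not made up. A row lasts 1/10 s, in which the tool goes at most 50 mm and 8.59 degrees, less where a joint would pass 70% of its speed; a pose out of reach is approached as far as the arm can. A call with a gripper value outside its range is refused whole. The fingers move at their own pace and stop on an object; "grip_force" is the grip in N (left out, the last holds). Time passes only in rows, so rows that do not move let the fingers close. It gives the time, the measured TCP pose, the force and the opening at its end, in the units of the state.
- ctrl.get_obs(): the state, without advancing time (a new reading comes with each control period).
- viewer.camera(name): name is "side" or "top" or "wrist"; returns a dict with "img" (480x640x3 uint8, red, green, blue), "fx", "fy", "cx", "cy" (pixels), "rvec" (rotation vector, rad) and "tvec" (3), from world to camera coordinates, as OpenCV has them. Camera axes: x right, y down, z forward; pixel columns grow to the right and rows downward; lengths in m; the calibration is good to about 2 mm. A picture is of the moment at which its call begins. There is no depth.
- hand_in(): hands the job in, once; it reports no verdict.
The state is a dict: "time_s": time; "qpos": joint angles; "joint_vel": joint speeds; "tau": joint torques, N m; "ee_pos": TCP position; "eef_rot": TCP orientation; "force": force on the tool from outside, world axes, zero at the start; "moment": the same for the moment, N m; "grip_width": finger opening in m.
Only numpy, scipy, OpenCV 4.12 (cv2) and the standard library are available. Lean on these libraries where they do the work, as an engineer would, in place of code of your own. Each camera call takes 0.05 s, during which the arm holds its last target.

TASK

Tidy the table: stand the remote control and the glasses case on end, upright, in the wooden organiser - the remote in the narrow opening, the glasses case in the wide one, either end up. The cork floors in the openings sit at unknown heights, so lower each thing gently until you feel it stand on its floor before letting go: do not drop it or ram it down. Leave the mug, the candle jar and the book where they are.

Things in the scene. Friction and masses are not known exactly. Their poses are not given: they have to be found in the camera images.
- remote: black TV remote control, a flat bar 180 x 46 x 24 mm (x length, y width, z thickness), grey buttons on its +z face, 0.15 kg or so; it starts lying flat on the table, buttons up, its length roughly pointing away from the robot. Origin at its geometric centre (12 mm above the table while it lies).
- glasses_case: brown leather-covered hard glasses case, closed, a rounded box 155 x 56 x 36 mm (x length, y width, z thickness), 0.12 kg or so; it starts lying flat on the table, its length roughly pointing away from the robot. Origin at its geometric centre (18 mm above the table while it lies).
- organiser: wooden organiser block, fixed to the table, 70 mm deep (x) x 230 mm wide (y) x 75 mm high, with two upright rectangular openings in its top; dark leather panels on its front. Origin at the centre of its underside, z up. The cork floor inside each opening can sit anywhere from 5 to 35 mm above the table, different in each opening and each time; its height is not reported.
- narrow_opening (a point): centre of the mouth of the narrow opening (for the remote), level with the organiser's top 75 mm above the table; axes as the organiser's; opening 30 mm in x by 52 mm in y with a 3 mm chamfer round the mouth, straight walls, 40 to 70 mm deep down to the cork. 75 mm to +y of the organiser's centre.
- wide_opening (a point): centre of the mouth of the wide opening (for the glasses case), level with the organiser's top 75 mm above the table; axes as the organiser's; opening 42 mm in x by 62 mm in y with a 3 mm chamfer round the mouth, straight walls, 40 to 70 mm deep down to the cork. 70 mm to -y of the organiser's centre.
- mug: white ceramic mug, rim radius 40 mm, 95 mm high, handle to its +y, standing; origin at the centre of its underside. Bystander.
- candle: closed amber glass candle jar, radius 36 mm, 75 mm high, standing; origin at the centre of its underside. Bystander.
- book: blue hardback book lying flat, 100 x 150 x 25 mm (x, y, z); origin at the centre of its underside. Bystander.
Not all that is in view belongs to the job. Of the things like the remote, leave any that is white; of the rest the smaller one is meant. Of the things that look like the glasses_case, the smaller one is meant.

How it is judged:
At the end, for the whole second after the job is handed in: The remote stands in the narrow opening and the glasses case in the wide one: each centre within 20 mm of the opening's centre in the organiser's x and y and no more than 56 mm (remote) or 44 mm (case) above its mouth, long axis within 0.22 rad of upright, at rest, released (x of remote in the frame of narrow_opening between -0.02 and 0.02 m and y of remote in the frame of narrow_opening between -0.02 and 0.02 m and z of remote in the frame of narrow_opening below 0.056 m and angle between the x axis of each of remote, glasses_case and the z axis of organiser, either way round below 0.22 rad and linear speed of each of remote, glasses_case below 0.02 m/s and angular speed of each of remote, glasses_case below 0.1 rad/s and contact force between the fingers and remote below 0.1 N and x of glasses_case in the frame of wide_opening between -0.02 and 0.02 m and y of glasses_case in the frame of wide_opening between -0.02 and 0.02 m and z of glasses_case in the frame of wide_opening below 0.044 m and contact force between the fingers and glasses_case below 0.1 N); the robot touches nothing.
It fails at once if the remote control is dropped: it falls faster than 0.45 m/s with no finger touching it (linear speed of remote above 0.45 m/s and contact force between the fingers and remote below 0.05 N).
It fails at once if the remote control is pressed on the organiser or its cork floor with more than 30 N (contact force between remote and organiser above 30 N).
It fails at once if the glasses case is dropped: it falls faster than 0.45 m/s with no finger touching it (linear speed of glasses_case above 0.45 m/s and contact force between the fingers and glasses_case below 0.05 N).
It fails at once if the glasses case is pressed on the organiser or its cork floor with more than 30 N (contact force between glasses_case and organiser above 30 N).
It fails at once if the mug, the candle jar or the book is displaced by more than 30 mm or tipped (distance of any of mug, candle, book from where it was at the start of the episode above 0.03 m or angle between any of mug, candle, book's own z axis and vertical above 0.3 rad).
It also fails if it takes over 72 s, if anything falls off the work surface, if the arm or the gripper's body presses on something with over 40 N, if the wrist force passes 120 N, or if a joint passes its speed limit or range.

## Working session

There is one attempt and no reset: what is moved stays moved. The work goes in short steps, Python scripts to look and compute and a tool call to move; the robot and the scene stay as the last step left them, time stands still between calls to the robot, and variables do not carry over. Pictures are saved under pics/ and viewed, and the job is handed in when it is done.

Besides the shell and the picture viewer there is one more tool, called after "Call:" as name([rows], argument=value, ...), one row to a line, values as JSON. play_rows: Moves the arm, as the interface text tells. Its arguments: {"type":"object","properties":{"deltas":{"type":"array","items":{"type":"array","items":{"type":"array","items":{"type":"number"}}}},"grip_force":{"type":"number"}},"required":["deltas"]}

```bash
mkdir -p pics; cat > h.py <<'E'
import numpy as np,cv2
from station import ctrl,viewer
def snap(name,fn=None):
    c=viewer.camera(name)
    if fn: cv2.imwrite('pics/'+fn,c['img'][:,:,::-1])
    return c
E
python3 - <<'E'
from h import *
for n in ['top','side','wrist']:
    c=snap(n,n+'0.png'); R=cv2.Rodrigues(np.array(c['rvec']))[0]
    print(n,c['fx'],c['cx'],c['cy'],-R.T@np.array(c['tvec']).ravel(),R.round(3).tolist())
print(ctrl.get_obs())
E
```

```text
top 524.9824502877078 319.5548510647724 242.46320259944645 [0.18878969 0.01651215 1.6407867 ] [[0.024, -1.0, 0.018], [-0.983, -0.027, -0.181], [0.181, -0.014, -0.983]]
side 440.4149643914974 329.68312970429207 242.89259004911625 [0.24136409 0.77213927 1.04348128] [[-0.96, -0.28, -0.005], [-0.209, 0.729, -0.652], [0.186, -0.625, -0.758]]
wrist 362.8239353522425 321.08863626119717 241.86012198167376 [ 0.26079174 -0.48931163  0.38378852] [[0.357, -0.934, 0.0], [-0.908, -0.346, 0.237], [-0.222, -0.085, -0.971]]
{'time_s': 0.15, 'qpos': array([-1.27257809e+00,  3.00330464e-01,  1.52143296e+00, -2.41702591e-05,
        1.32069026e+00, -6.65833841e-02]), 'joint_vel': array([-0.00052626,  0.00094911, -0.00095063, -0.00148262, -0.00182688,
        0.00078104]), 'tau': array([ 3.68173351e-03, -5.31949925e+01, -3.52815342e+01,  7.09336437e-02,
        2.36330886e-02, -7.22025652e-05]), 'ee_pos': array([ 0.19616222, -0.51361891,  0.20502613]), 'eef_rot': array([-1.61019473,  1.56993497,  1.89620554]), 'force': array([-0.51518358,  0.02990407,  0.16013054]), 'moment': array([ 0.01877923, -0.01391009, -0.00620367]), 'grip_width': 0.09384082913766348}
```

View pics/top0.png

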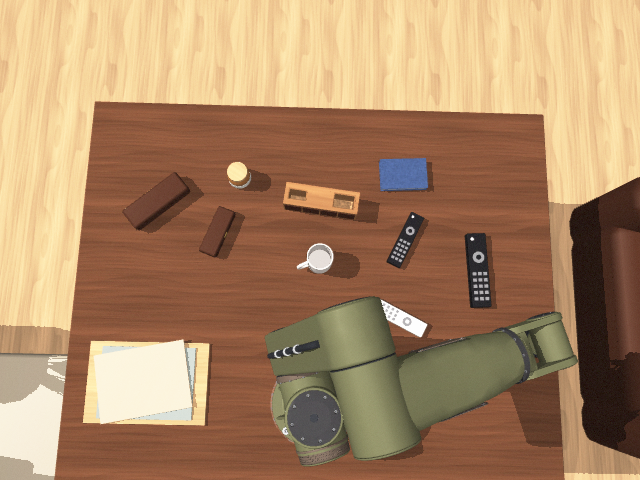

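View pics/side0.png

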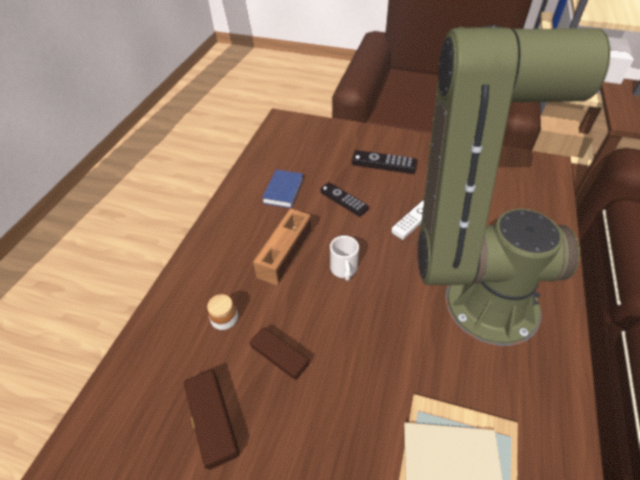

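View pics/wrist0.png

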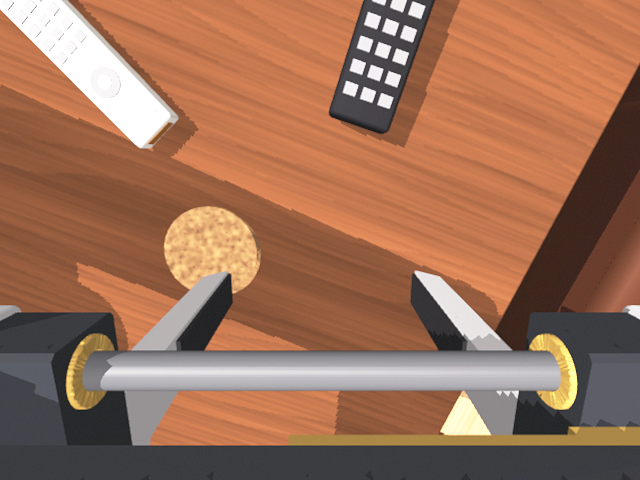

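```bash
python3 - <<'E'
import cv2
t=cv2.imread('pics/top0.png');s=cv2.imread('pics/side0.png')
cv2.imwrite('pics/t1.png',cv2.resize(t[150:280,190:440],None,fx=3.2,fy=3.2,interpolation=cv2.INTER_CUBIC))
cv2.imwrite('pics/s1.png',cv2.resize(s[170:390,200:400],None,fx=2.7,fy=2.7,interpolation=cv2.INTER_CUBIC))
E
```

```text
(no output)
```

View pics/t1.png

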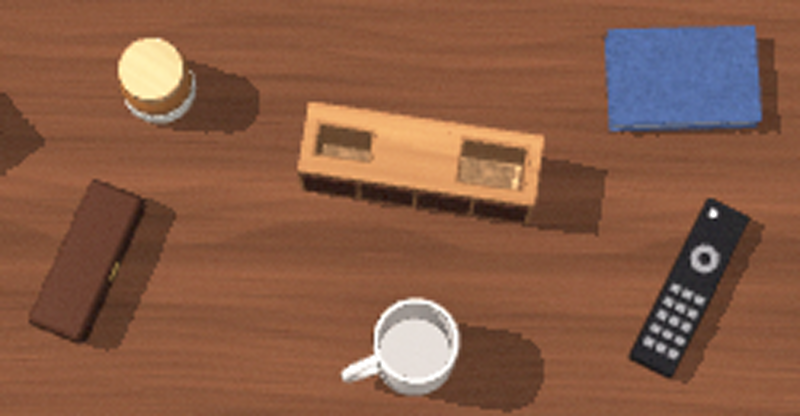

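View pics/s1.png

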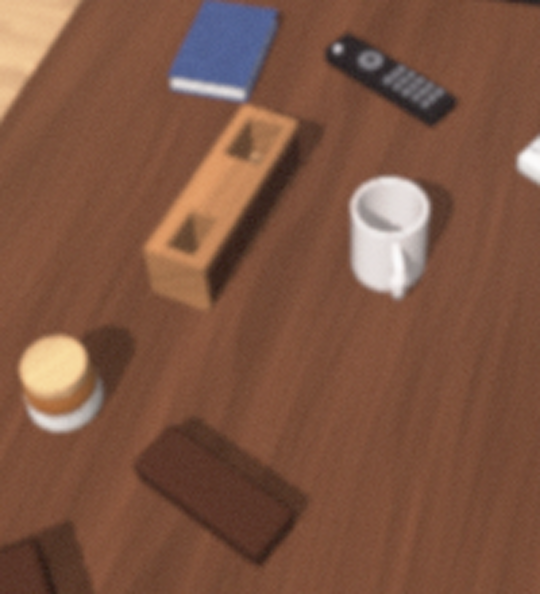

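```bash
cat >> h.py <<'E'
def ray(c,p):
    R=cv2.Rodrigues(np.array(c['rvec']))[0];C=-R.T@np.array(c['tvec']).ravel()
    p=np.atleast_2d(p)
    d=np.c_[(p[:,0]-c['cx'])/c['fx'],(p[:,1]-c['cy'])/c['fy'],np.ones(len(p))]@R
    return C,d
def atz(c,p,z):
    C,d=ray(c,p); return C+d*((z-C[2])/d[:,2])[:,None]
def tri(c1,p1,c2,p2):
    out=[]
    C1,d1=ray(c1,p1);C2,d2=ray(c2,p2)
    for a,b in zip(d1,d2):
        A=np.c_[a,-b];s=np.linalg.lstsq(A,C2-C1,rcond=None)[0]
        P,Q=C1+s[0]*a,C2+s[1]*b; out.append([*((P+Q)/2),np.linalg.norm(P-Q)])
    return np.array(out)
def proj(c,P):
    return cv2.projectPoints(np.atleast_2d(P).astype(float),np.array(c['rvec'],float),np.array(c['tvec'],float),np.array([[c['fx'],0,c['cx']],[0,c['fy'],c['cy']],[0,0,1]]),None)[0][:,0]
E
python3 - <<'E'
from h import *
np.set_printoptions(precision=4,suppress=True)
t=snap('top');s=snap('side')
T=lambda a:(np.array(a)+.5)/3.2-.5+[190,150]
S=lambda a:(np.array(a)+.5)/2.7-.5+[200,170]
D={'org':([(308,102),(544,134),(536,195),(299,172)],[(148,250),(252,105),(299,121),(208,265)],.075),
'rem':([(708,198),(750,220),(672,377),(630,358)],[(327,50),(345,35),(455,98),(435,124)],.024),
'case':([(95,180),(145,203),(82,342),(30,322)],[(135,465),(180,428),(298,512),(262,555)],.03)}
for n,(a,b,z) in D.items():
    P=atz(t,T(a),z);Q=atz(s,S(b),z)
    print(n,'top',P.mean(0),'side',Q.mean(0))
    print(P[:,:2].tolist(),[np.linalg.norm(P[i]-P[(i+1)%4]).round(4) for i in range(4)]); print(Q[:,:2].round(4).tolist())
    print('tri ctr',tri(t,T(a).mean(0),s,S(b).mean(0)))
for n,p,z in [('mugrim',(417,338),.095),('candle',(152,70),.075),('book',(683,78),.025)]: print(n,atz(t,T([p]),z))
E
```

```text
org top [ 0.6211 -0.0078  0.075 ] side [ 0.6133 -0.0115  0.075 ]
[[0.6664955643684768, 0.1033809695014901], [0.6411004186307621, -0.12551471276263715], [0.5802520015941801, -0.11843376167747832], [0.596482772638426, 0.10953198681518601]] [np.float64(0.2303), np.float64(0.0613), np.float64(0.2285), np.float64(0.0703)]
[[0.6616, 0.101], [0.6285, -0.1294], [0.5685, -0.1198], [0.5948, 0.1021]]
tri ctr [[ 0.6185 -0.0082  0.072   0.0064]]
rem top [ 0.5038 -0.2757  0.024 ] side [ 0.5024 -0.2721  0.024 ]
[[0.5947965263954698, -0.2938028920145007], [0.5735614027490085, -0.3353695504545293], [0.4146617720481934, -0.25728431807381236], [0.43225227017110035, -0.21631656437804223]] [np.float64(0.0467), np.float64(0.177), np.float64(0.0446), np.float64(0.1801)]
[[0.5902, -0.296], [0.5764, -0.3295], [0.4151, -0.2563], [0.4281, -0.2067]]
tri ctr [[ 0.5029 -0.2764  0.0187  0.0024]]
case top [0.5127 0.3142 0.03  ] side [0.5099 0.3137 0.03  ]
[[0.5943388855522488, 0.31237826695334947], [0.5724973576580642, 0.26209694267553096], [0.4328749309822548, 0.31549716877910994], [0.4511039480004279, 0.3668236325398912]] [np.float64(0.0548), np.float64(0.1495), np.float64(0.0545), np.float64(0.1532)]
[[0.5931, 0.3125], [0.5669, 0.2639], [0.4308, 0.3151], [0.449, 0.3634]]
tri ctr [[0.5104 0.3143 0.0291 0.0038]]
mugrim [[ 0.4351 -0.0072  0.095 ]]
candle [[0.6942 0.2555 0.075 ]]
book [[ 0.7179 -0.2694  0.025 ]]
```

```bash
cat >> h.py <<'E'
from scipy.spatial.transform import Rotation as Ro
from scipy.linalg import logm,expm
np.set_printoptions(precision=4,suppress=True)
def Rt(o): return Ro.from_euler('xyz',o['eef_rot']).as_matrix()
def tool(yaw,tilt,jaw=1):
    # tool x = down tilted: tilt>0 points forward(+yaw dir); jaw axis = jaw*(perp-left of yaw)
    u=np.array([np.cos(yaw),np.sin(yaw),0]);x=np.sin(tilt)*u+np.cos(tilt)*np.array([0,0,-1.])
    y=jaw*np.array([-np.sin(yaw),np.cos(yaw),0]);return np.c_[x,y,np.cross(x,y)]
def go(p,R,N,frm=None):
    o=ctrl.get_obs(); 
    p0,R0=(o['ee_pos'],Rt(o)) if frm is None else frm
    T0=np.eye(4);T0[:3,:3]=R0;T0[:3,3]=p0
    T1=np.eye(4);T1[:3,:3]=R;T1[:3,3]=p
    X=expm(np.real(logm(np.linalg.inv(T0)@T1))/N)
    w=Ro.from_matrix(X[:3,:3]).as_rotvec()
    print(N,'rows',(X[:3,3]*1000).round(2).tolist(),w.round(4).tolist(),'deg/row',np.degrees(np.linalg.norm(w)).round(2))
    Z=T0.copy();pth=[]
    for i in range(N): Z=Z@X; pth.append(Z[:3,3].round(3).tolist())
    print(' path',pth[::max(1,N//4)])
def st():
    o=ctrl.get_obs();print('t',o['time_s'],'q',np.array(o['qpos']),'p',np.array(o['ee_pos']),'F',np.array(o['force']),'M',np.array(o['moment']),'w',o['grip_width']);print(Rt(o));return o
E
python3 - <<'E'
from h import *
st()
u=np.array([np.cos(-.451),np.sin(-.451),0])
g=np.array([.503,-.275,0])+.05*u
print(g)
for j in (1,-1): go(g+[0,0,.2],tool(-.451,-.3,j),10)
E
```

```text
t 0.25 q [-1.2726  0.3001  1.5212  0.      1.3207 -0.0666] p [ 0.1962 -0.5137  0.2052] F [-0.0912  0.2213  0.1338] M [-0.0188  0.0425  0.0333] w 0.09393595944769569
[[-0.0001  0.3568 -0.9342]
 [ 0.0005 -0.9342 -0.3568]
 [-1.     -0.0005 -0.    ]]
[ 0.548  -0.2968  0.    ]
10 rows [2.62, 39.4, -34.15] [-0.2304, 0.015, -0.0348] deg/row 13.38
 path [[0.242, -0.538, 0.203], [0.345, -0.553, 0.196], [0.443, -0.52, 0.19], [0.516, -0.447, 0.189], [0.549, -0.349, 0.194]]
10 rows [-3.9, -22.34, -36.04] [0.081, -0.0283, -0.0122] deg/row 4.96
 path [[0.222, -0.48, 0.209], [0.281, -0.419, 0.214], [0.35, -0.369, 0.216], [0.426, -0.331, 0.213], [0.507, -0.305, 0.206]]
```

Call:
play_rows([
  [[-3.9,-22.3,-36,0.081,-0.028,-0.012,94],[-3.9,-22.3,-36,0.081,-0.028,-0.012,94],[-3.9,-22.3,-36,0.081,-0.028,-0.012,94],[-3.9,-22.3,-36,0.081,-0.028,-0.012,94],[-3.9,-22.3,-36,0.081,-0.028,-0.012,94],[-3.9,-22.3,-36,0.081,-0.028,-0.012,94],[-3.9,-22.3,-36,0.081,-0.028,-0.012,94],[-3.9,-22.3,-36,0.081,-0.028,-0.012,94],[-3.9,-22.3,-36,0.081,-0.028,-0.012,94],[-3.9,-22.3,-36,0.081,-0.028,-0.012,94]],
], grip_force=40)

```text
time_s: 1.25
ee_pos: [0.5493, -0.2962, 0.2007]
eef_rot: [0.006, 1.274, 2.693]
force: [0.6, -0.7, 0.8]
grip_width: 0.0941
```

```bash
python3 - <<'E'
from h import *
o=st()
c=snap('wrist','w1.png')
R=cv2.Rodrigues(np.array(c['rvec']))[0];C=-R.T@np.array(c['tvec']).ravel()
print('cam in tool',Rt(o).T@(C-o['ee_pos']))
E
```

```text
t 1.25 q [-0.5414  0.6686  1.0231 -0.0277  1.7457  1.4826] p [ 0.5493 -0.2962  0.2007] F [ 0.5553 -0.7171  0.8151] M [ 0.0382 -0.1026 -0.0281] w 0.09405591487377472
[[-0.2639 -0.4383 -0.8592]
 [ 0.1269 -0.8988  0.4195]
 [-0.9562  0.0017  0.2928]]
cam in tool [-0.179  -0.0001 -0.0692]
```

View pics/w1.png

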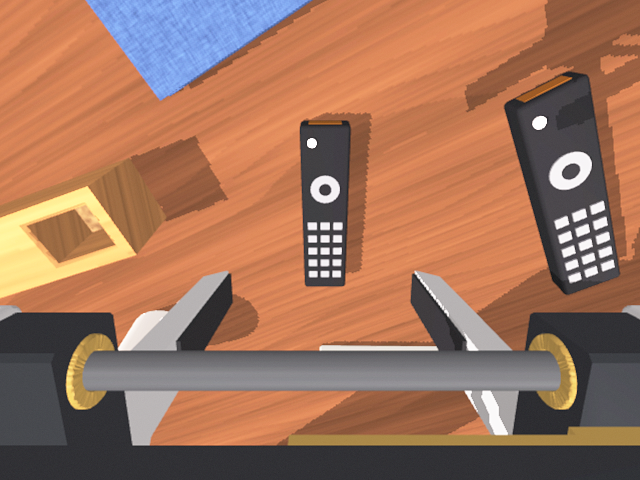

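Call:
play_rows([
  [[-45,0,0,0,0.14,0,94],[-45,0,0,0,0.14,0,94],[-30,0,0,0,0.14,0,94],[0,0,0,0,0,0,94]],
])

```text
time_s: 1.7
ee_pos: [0.5662, -0.3062, 0.3248]
eef_rot: [3.127, 1.433, -0.465]
force: [-0.1, -0.5, 1.3]
grip_width: 0.0939
```

```bash
python3 -c "
from h import *
o=ctrl.get_obs();print(list(o['qpos']),list(o['ee_pos']),list(o['eef_rot']))"
```

```text
[np.float64(-0.558048036642418), np.float64(0.37826169213934413), np.float64(1.1514616723610016), np.float64(0.012747557556594048), np.float64(1.4748026320708107), np.float64(1.4633886361499557)] [np.float64(0.5661744940155929), np.float64(-0.3062314678062642), np.float64(0.324847071148015)] [np.float64(3.1271349153115553), np.float64(1.43313953870895), np.float64(-0.4654489212043045)]
```

Call:
play_rows([
  [[0,0,0,0,0.14,0,94],[0,0,0,0.1,0.14,0.1,94],[0,0,0,0.1,0.14,0.1,94],[0,0,0,0.1,0.14,0.1,94],[0,0,0,0,0,0,94]],
])

```text
time_s: 2.2
ee_pos: [0.5657, -0.3045, 0.3163]
eef_rot: [2.944, 0.962, -0.914]
force: [-0.2, -0.5, -0.8]
grip_width: 0.0938
```

```bash
python3 -c "
from h import *
o=ctrl.get_obs();print(list(o['qpos']),list(o['ee_pos']),list(o['eef_rot']))"
```

```text
[np.float64(-0.4408759786139467), np.float64(0.1567324215704262), np.float64(1.5515980713072033), np.float64(-0.3375196484678297), np.float64(0.9065068246946484), np.float64(1.9840625530786393)] [np.float64(0.5657431996812746), np.float64(-0.30450039548996316), np.float64(0.316294456440329)] [np.float64(2.943806971140307), np.float64(0.9621782375797379), np.float64(-0.914410784032085)]
```

Call:
play_rows([
  [[0,0,40,0,-0.1,0,94],[0,0,40,0,-0.1,0,94],[0,0,40,0,0,0,94],[0,0,0,0,0,0,94]],
])

```text
time_s: 2.6
ee_pos: [0.4825, -0.2374, 0.2583]
eef_rot: [2.852, 1.164, -1.013]
force: [0.4, -0.7, -0.5]
grip_width: 0.0941
```

```bash
python3 -c "
from h import *
o=ctrl.get_obs();print(list(o['qpos']),list(o['ee_pos']),list(o['eef_rot']))"
```

```text
[np.float64(-0.4129007588343339), np.float64(0.050136746281506904), np.float64(1.7415554478677397), np.float64(-0.26445966948088484), np.float64(1.0243719100426893), np.float64(1.9819281188378093)] [np.float64(0.48252195852886043), np.float64(-0.23741259082108687), np.float64(0.25833360957521856)] [np.float64(2.851735426388667), np.float64(1.1642697375632518), np.float64(-1.0130688308416853)]
```

```bash
cat > k.py <<'E'
import numpy as np
from scipy.spatial.transform import Rotation as Ro
from scipy.optimize import least_squares
QL=np.array([[-3.03,3.03],[-0.79,2.21],[0.23,2.52],[-1.04,4.18],[0,3.07],[-2.55,2.55]])
def E(ax,t): return Ro.from_euler(ax,t).as_matrix()
def fk(q,k):
    a,h,L1,L2,L3,b,s=k
    R=E('z',q[0]);p=R@[a,s,h]
    R=R@E('y',q[1]);p=p+R@[0,0,L1]
    R=R@E('y',q[2]);p=p+R@[b,0,L2]
    R=R@E('z',q[3])@E('y',q[4]);p=p+R@[0,0,L3]
    R=R@E('z',q[5])
    return p,R
E
python3 - <<'E'
from k import *
from h import Rt
import pickle
np.set_printoptions(precision=4,suppress=True)
D=[([-1.27257809,.300330464,1.52143296,0,1.32069026,-.0665833841],[.19616222,-.51361891,.20502613],[-1.61019473,1.56993497,1.89620554]),
([-0.5414,0.6686,1.0231,-0.0277,1.7457,1.4826],[0.5493,-0.2962,0.2007],None),
([-0.558048036642418,0.37826169213934413,1.1514616723610016,0.012747557556594048,1.4748026320708107,1.4633886361499557],[0.5661744940155929,-0.3062314678062642,0.324847071148015],[3.1271349153115553,1.43313953870895,-0.4654489212043045]),
([-0.4408759786139467,0.1567324215704262,1.5515980713072033,-0.3375196484678297,0.9065068246946484,1.9840625530786393],[0.5657431996812746,-0.30450039548996316,0.316294456440329],[2.943806971140307,0.9621782375797379,-0.914410784032085]),
([-0.4129007588343339,0.050136746281506904,1.7415554478677397,-0.26445966948088484,1.0243719100426893,1.9819281188378093],[0.48252195852886043,-0.23741259082108687,0.25833360957521856],[2.851735426388667,1.1642697375632518,-1.0130688308416853])]
f=lambda k:np.concatenate([fk(q,k)[0]-p for q,p,r in D])
k0=[0,.16,.42,.44,.245,0,0]
r=least_squares(f,k0);print(r.x,abs(r.fun).max(),np.linalg.svd(r.jac)[1])
g=lambda k:np.concatenate([fk(q,[*k[:5],k[5],0])[0]-p for q,p,r in D])
np.save('k.npy',r.x)
for q,p,rr in D:
    if rr is None: continue
    R=Ro.from_euler('xyz',rr).as_matrix();print(fk(q,r.x)[1].T@R)
E
```

```text
[-0.      0.2211  0.4242  0.4475  0.2706  0.0409  0.0366] 1.0766479203838664e-05 [4.3611 3.2321 2.2436 0.6012 0.3169 0.1595 0.1171]
[[ 0. -1. -0.]
 [-0.  0. -1.]
 [ 1.  0. -0.]]
[[ 0. -1. -0.]
 [-0.  0. -1.]
 [ 1.  0. -0.]]
[[ 0. -1. -0.]
 [ 0. -0. -1.]
 [ 1.  0.  0.]]
[[ 0. -1.  0.]
 [ 0. -0. -1.]
 [ 1.  0.  0.]]
```

```bash
cat >> k.py <<'E'
K=np.load('k.npy')
M=np.array([[0,-1,0],[0,0,-1],[1,0,0.]])
def FK(q):
    p,R=fk(q,K);return p,R@M
def ik(p,R,q0,tol=1e-5):
    def f(q):
        P,Q=FK(q);return np.r_[(P-p),0.3*Ro.from_matrix(Q.T@R).as_rotvec()]
    q0=np.clip(q0,QL[:,0]+1e-6,QL[:,1]-1e-6)
    r=least_squares(f,q0,bounds=(QL[:,0],QL[:,1]),xtol=1e-12,ftol=1e-12)
    return r.x,np.abs(r.fun).max()
E
cat > s.py <<'E'
from k import *
from h import tool
np.set_printoptions(precision=3,suppress=True)
def best(p,R,seeds):
    sol=[]
    for s in seeds:
        q,e=ik(p,R,s)
        if e<1e-4: sol.append(q)
    u=[]
    for q in sol:
        if not any(np.abs(q-x).max()<.02 for x in u): u.append(q)
    return u
seeds=[[b,q2,q3,q4,q5,q6] for b in (0.,) for q2,q3 in ((.3,1.5),(1.0,1.0)) for q4 in (0,3.1,1.5) for q5 in (.5,2.) for q6 in (-1.5,1.5)]
oy=-.105;oc=np.array([.617,-.009,0]);ox=np.array([np.cos(oy),np.sin(oy),0]);ov=np.array([-np.sin(oy),np.cos(oy),0])
if __name__=='__main__':
  for nm,off,L in (('narrow',.075,.18),('wide',-.07,.155)):
    for back in (0,1):
      for al in (.2,.4,.6,.8):
        for gz in (.15,.25):
          R=tool(oy,(np.pi/2-al)*(-1 if back else 1),-1)
          p=oc+ov*off+[0,0,gz]+R[:,0]*.019
          print(nm,'back' if back else 'fwd',al,gz,*[x for x in best(p,R,seeds)])
E
python3 s.py
```

```text
narrow fwd 0.2 0.15 [ 0.142  0.458  2.128  3.471  0.837 -1.746]
narrow fwd 0.2 0.25 [ 0.142  0.214  2.11   3.586  0.593 -1.897]
narrow fwd 0.4 0.15 [ 0.133  0.358  2.091  3.601  0.513 -1.883]
narrow fwd 0.4 0.25 [ 0.133  0.147  2.043  3.964  0.301 -2.276]
narrow fwd 0.6 0.15 [ 0.12   0.3    2.018  4.086  0.229 -2.374]
narrow fwd 0.6 0.25
narrow fwd 0.8 0.15 [ 0.104  0.287  1.916 -0.689  0.23   2.398]
narrow fwd 0.8 0.25 [ 0.104  0.142  1.826 -0.349  0.438  2.04 ]
narrow back 0.2 0.15
narrow back 0.2 0.25
narrow back 0.4 0.15 [0.005 1.332 0.311 0.22  2.657 1.809]
narrow back 0.4 0.25
narrow back 0.6 0.15 [0.009 1.178 0.508 0.142 2.419 1.742]
narrow back 0.6 0.25 [0.009 1.124 0.383 0.181 2.595 1.79 ]
narrow back 0.8 0.15 [0.013 1.031 0.694 0.101 2.182 1.714]
narrow back 0.8 0.25 [0.013 0.976 0.567 0.117 2.362 1.739]
wide fwd 0.2 0.15 [-0.243  0.428  2.185  2.96   0.849 -1.478]
wide fwd 0.2 0.25 [-0.243  0.17   2.165  2.891  0.577 -1.387]
wide fwd 0.4 0.15 [-0.238  0.323  2.146  2.888  0.509 -1.4  ]
wide fwd 0.4 0.25 [-0.238  0.1    2.096  2.633  0.254 -1.128]
wide fwd 0.6 0.15 [-0.23   0.263  2.071  2.563  0.189 -1.071]
wide fwd 0.6 0.25 [-0.23   0.079  1.996  0.806  0.143  0.699]
wide fwd 0.8 0.15 [-0.221  0.25   1.966  0.474  0.178  1.02 ]
wide fwd 0.8 0.25 [-0.221  0.1    1.873  0.204  0.409  1.3  ]
wide back 0.2 0.15 [-0.164  1.419  0.252 -0.193  2.836  1.374]
wide back 0.2 0.25
wide back 0.4 0.15 [-0.165  1.28   0.412 -0.111  2.617  1.451]
wide back 0.4 0.25 [-0.165  1.21   0.321 -0.156  2.777  1.402]
wide back 0.6 0.15 [-0.167  1.138  0.582 -0.075  2.39   1.481]
wide back 0.6 0.25 [-0.167  1.075  0.473 -0.093  2.561  1.458]
wide back 0.8 0.15 [-0.169  0.997  0.755 -0.054  2.159  1.495]
wide back 0.8 0.25 [-0.169  0.937  0.637 -0.062  2.337  1.481]
```

```bash
python3 - <<'E'
from s import *
for nm,c,yaw,e in (('rem',[.503,-.275],-.451,.05),('case',[.511,.314],-.366,.04)):
    u=np.array([np.cos(yaw),np.sin(yaw),0])
    for al in (.5,.6,.7,.8):
        for z in (.008,.1):
            R=tool(yaw,al,-1); p=np.r_[c,z]-e*u; p[2]=z
            if z>.05: p=p-.1*R[:,0]
            print(nm,al,z,*best(p,R,seeds))
E
```

```text
rem 0.5 0.008 [-0.616  0.346  2.119  0.412  0.198  1.021]
rem 0.5 0.1 [-0.639 -0.116  2.101  0.145  0.67   1.292]
rem 0.6 0.008 [-0.626  0.346  2.18   1.341  0.101  0.086]
rem 0.6 0.1 [-0.658 -0.169  2.195  0.228  0.537  1.202]
rem 0.7 0.008 [-0.637  0.359  2.234  2.444  0.186 -1.024]
rem 0.7 0.1 [-0.679 -0.211  2.287  0.379  0.404  1.044]
rem 0.8 0.008 [-0.648  0.388  2.281  2.716  0.347 -1.306]
rem 0.8 0.1 [-0.703 -0.237  2.376  0.698  0.282  0.715]
case 0.5 0.008
case 0.5 0.1
case 0.6 0.008
case 0.6 0.1
case 0.7 0.008
case 0.7 0.1
case 0.8 0.008
case 0.8 0.1
```

```bash
python3 - <<'E'
from s import *
sd=[[b,*x[1:]] for b in (.4,.8) for x in seeds]
for nm,c,yaw,e in (('case',[.511,.314],-.366,.03),):
    u=np.array([np.cos(yaw),np.sin(yaw),0])
    for al in (0,.3,.4,.5,.6):
      for j in (1,-1):
       for z in (.008,.1):
        R=tool(yaw,al,j); p=np.r_[c,z]-e*u; p[2]=z
        if z>.05: p=p-.1*R[:,0]
        print(nm,al,j,z,*best(p,R,sd))
# final options
for nm,off in (('narrow',.075),('wide',-.07)):
  for al in (.4,.5):
    for gz in (.15,.2,.22,.24,.26):
      R=tool(oy,-(np.pi/2-al),-1);p=oc+ov*off+[0,0,gz]+R[:,0]*.019
      print(nm,al,gz,*best(p,R,seeds[:4]+seeds[12:16]))
E
```

```text
case 0 1 0.008 [ 0.529  0.601  1.588  0.     0.953 -0.676]
case 0 1 0.1 [ 0.529  0.376  1.433  0.     1.333 -0.676]
case 0 -1 0.008 [0.529 0.601 1.588 0.    0.953 2.466]
case 0 -1 0.1 [0.529 0.376 1.433 0.    1.333 2.466]
case 0.3 1 0.008 [ 0.646  0.546  1.717 -0.376  0.752 -0.3  ]
case 0.3 1 0.1 [ 0.693  0.267  1.615 -0.29   1.125 -0.404]
case 0.3 -1 0.008
case 0.3 -1 0.1
case 0.4 1 0.008 [ 0.686  0.543  1.752 -0.542  0.715 -0.128]
case 0.4 1 0.1 [ 0.753  0.249  1.669 -0.409  1.077 -0.283]
case 0.4 -1 0.008
case 0.4 -1 0.1
case 0.5 1 0.008 [ 0.727  0.547  1.783 -0.721  0.701  0.059]
case 0.5 1 0.1 [ 0.813  0.242  1.719 -0.538  1.044 -0.148]
case 0.5 -1 0.008
case 0.5 -1 0.1
case 0.6 1 0.008 [ 0.768  0.56   1.809 -0.902  0.711  0.249]
case 0.6 1 0.1 [ 0.873  0.245  1.763 -0.673  1.028 -0.005]
case 0.6 -1 0.008
case 0.6 -1 0.1
narrow 0.4 0.15 [0.005 1.332 0.311 0.22  2.657 1.809]
narrow 0.4 0.2 [0.005 1.293 0.275 0.257 2.73  1.85 ]
narrow 0.4 0.22 [0.005 1.283 0.248 0.28  2.765 1.875]
narrow 0.4 0.24
narrow 0.4 0.26
narrow 0.5 0.15 [0.007 1.254 0.411 0.173 2.538 1.768]
narrow 0.5 0.2 [0.007 1.217 0.369 0.196 2.616 1.795]
narrow 0.5 0.22 [0.007 1.207 0.342 0.21  2.651 1.81 ]
narrow 0.5 0.24 [0.007 1.201 0.309 0.226 2.69  1.829]
narrow 0.5 0.26 [0.007 1.2   0.266 0.249 2.732 1.853]
wide 0.4 0.15 [-0.165  1.28   0.412 -0.111  2.617  1.451]
wide 0.4 0.2 [-0.165  1.236  0.383 -0.127  2.689  1.433]
wide 0.4 0.22 [-0.165  1.223  0.363 -0.136  2.722  1.423]
wide 0.4 0.24 [-0.165  1.213  0.337 -0.148  2.758  1.41 ]
wide 0.4 0.26 [-0.165  1.207  0.303 -0.164  2.797  1.392]
wide 0.5 0.15 [-0.166  1.209  0.497 -0.09   2.504  1.469]
wide 0.5 0.2 [-0.166  1.168  0.46  -0.101  2.581  1.456]
wide 0.5 0.22 [-0.166  1.156  0.438 -0.106  2.615  1.449]
wide 0.5 0.24 [-0.166  1.147  0.41  -0.114  2.651  1.441]
wide 0.5 0.26 [-0.166  1.141  0.377 -0.123  2.691  1.431]
```

```bash
python3 - <<'E'
from h import *
go(np.array([.54,-.08,.27]),tool(-.105,0,-1),8)
go(np.array([.50,.06,.27]),tool(-.105,0,-1),4,(np.array([.54,-.08,.27]),tool(-.105,0,-1)))
E
```

```text
8 rows [-3.69, -20.93, 1.64] [-0.0762, -0.0426, -0.0291] deg/row 5.27
 path [[0.495, -0.22, 0.259], [0.515, -0.182, 0.26], [0.529, -0.142, 0.263], [0.538, -0.101, 0.267]]
4 rows [0.0, -33.76, 13.61] [-0.0, 0.0, 0.0] deg/row 0.0
 path [[0.53, -0.045, 0.27], [0.52, -0.01, 0.27], [0.51, 0.025, 0.27], [0.5, 0.06, 0.27]]
```

Call:
play_rows([
  [[-3.7,-20.9,1.6,-0.076,-0.043,-0.029,94],[-3.7,-20.9,1.6,-0.076,-0.043,-0.029,94],[-3.7,-20.9,1.6,-0.076,-0.043,-0.029,94],[-3.7,-20.9,1.6,-0.076,-0.043,-0.029,94],[-3.7,-20.9,1.6,-0.076,-0.043,-0.029,94],[-3.7,-20.9,1.6,-0.076,-0.043,-0.029,94],[-3.7,-20.9,1.6,-0.076,-0.043,-0.029,94],[-3.7,-20.9,1.6,-0.076,-0.043,-0.029,94],[0,0,0,0,0,0,94]],
])

```text
time_s: 3.5
ee_pos: [0.5447, -0.0813, 0.273]
eef_rot: [-3.131, 1.567, -0.093]
force: [0.2, 0.2, -0.2]
grip_width: 0.0942
```

```bash
cat >> h.py <<'E'
import pickle
def keep(n):
    c=snap('wrist',n+'.png');c.pop('img2',None);pickle.dump(c,open(n+'.pkl','wb'));return c
E
python3 -c "
from h import *
keep('wa');st()"
```

```text
t 3.55 q [-0.2161  0.2561  1.4213 -0.0013  1.4595  1.4625] p [ 0.5443 -0.0824  0.2727] F [ 0.2624 -1.0253 -0.5875] M [-0.0236  0.0534  0.0042] w 0.09435406981196255
[[ 0.0044 -0.1075 -0.9942]
 [-0.0023 -0.9942  0.1074]
 [-1.      0.0018 -0.0046]]
```

Call:
play_rows([
  [[0,-33.8,13.6,0,0,0,94],[0,-33.8,13.6,0,0,0,94],[0,-33.8,13.6,0,0,0,94],[0,-33.8,13.6,0,0,0,94],[0,0,0,0,0,0,94]],
])

```text
time_s: 4.05
ee_pos: [0.5037, 0.0602, 0.2723]
eef_rot: [2.751, 1.565, -0.498]
force: [-0.5, -0.5, 1.1]
grip_width: 0.0942
```

```bash
python3 -c "
from h import *
keep('wb');st()"
```

```text
t 4.1 q [ 0.0456  0.1569  1.5411 -0.0038  1.4385  1.7252] p [0.5042 0.0586 0.2723] F [ 0.423   0.0273 -0.1937] M [ 0.0248  0.0219 -0.0259] w 0.09428746124828484
[[ 0.0054 -0.1081 -0.9941]
 [-0.0036 -0.9941  0.1081]
 [-1.      0.003  -0.0057]]
```

View pics/wa.png

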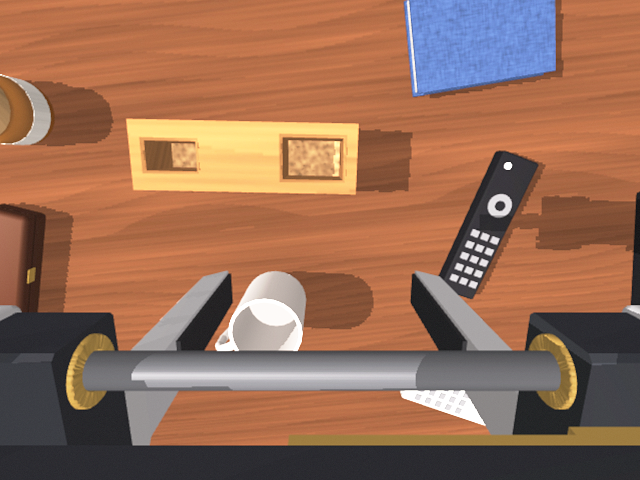

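View pics/wb.png

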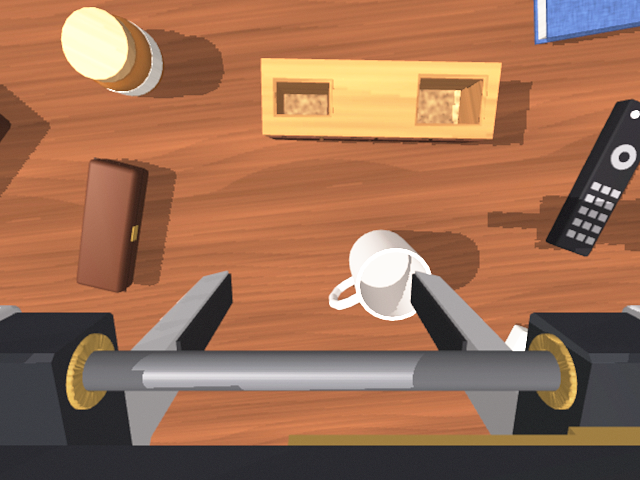

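```bash
python3 - <<'E'
import cv2
a=cv2.imread('pics/wa.png');b=cv2.imread('pics/wb.png')
cv2.imwrite('pics/wa2.png',cv2.resize(a[105:205,110:370],None,fx=3,fy=3,interpolation=cv2.INTER_CUBIC))
cv2.imwrite('pics/wb2.png',cv2.resize(b[45:150,250:510],None,fx=3,fy=3,interpolation=cv2.INTER_CUBIC))
cv2.imwrite('pics/wa3.png',cv2.resize(a[140:305,425:555],None,fx=3.6,fy=3.6,interpolation=cv2.INTER_CUBIC))
cv2.imwrite('pics/wb3.png',cv2.resize(b[145:300,60:190],None,fx=3.8,fy=3.8,interpolation=cv2.INTER_CUBIC))
E
```

```text
(no output)
```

View pics/wa2.png

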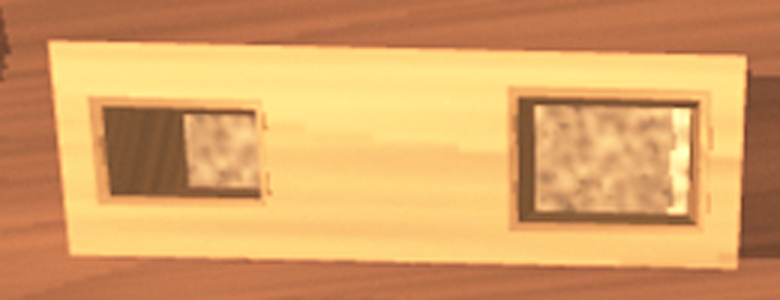

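View pics/wb2.png

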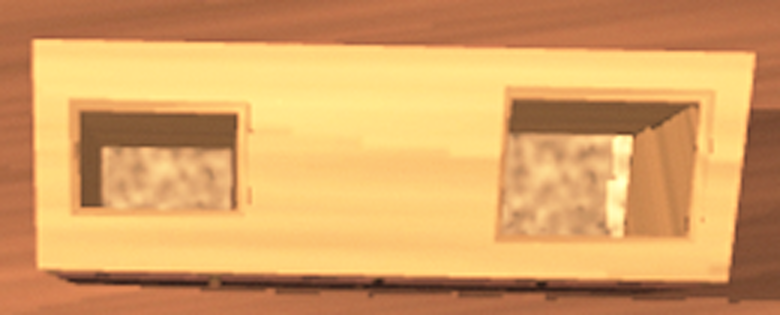

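View pics/wa3.png

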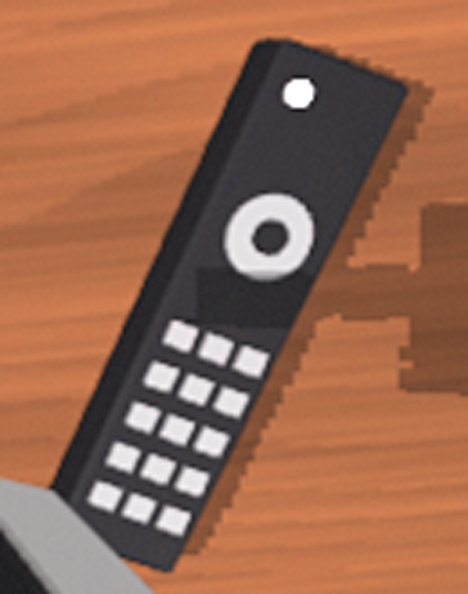

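View pics/wb3.png

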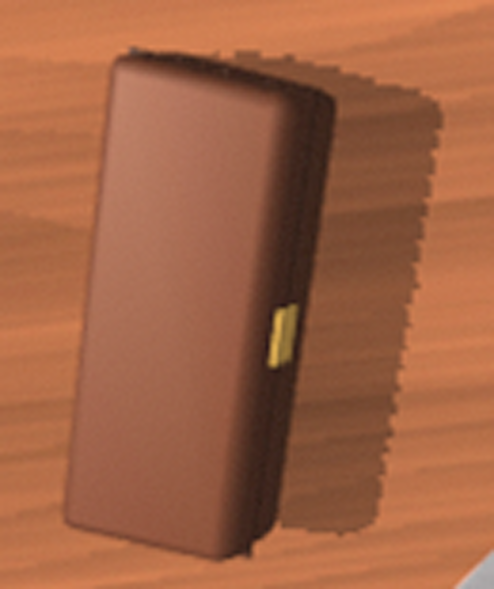

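```bash
cat > fit.py <<'E'
from h import *
from scipy.optimize import least_squares
wa=pickle.load(open('wa.pkl','rb'));wb=pickle.load(open('wb.pkl','rb'))
t=snap('top');s=snap('side')
cr=lambda a,f,o:(np.array(a,float)+.5)/f-.5+o
def rect(cx,cy,hx,hy): return [(cx+hx,cy+hy),(cx+hx,cy-hy),(cx-hx,cy-hy),(cx-hx,cy+hy)]
model=np.array(rect(0,0,.035,.115)+rect(0,.075,.018,.029)+rect(0,-.07,.024,.034))
A=cr([(48,41),(747,55),(738,268),(70,255),(90,98),(262,100),(268,204),(100,202),(509,88),(712,92),(706,232),(510,228)],3,[110,105])
B=cr([(33,39),(755,52),(730,282),(38,270),(69,99),(249,102),(249,215),(70,212),(506,87),(714,92),(692,242),(497,240)],3,[250,45])
Tp=cr([(308,102),(544,134),(536,195),(299,172)],3.2,[190,150])
def place(m,x,y,w,z):
    c,sn=np.cos(w),np.sin(w);return np.c_[x+m[:,0]*c-m[:,1]*sn,y+m[:,0]*sn+m[:,1]*c,np.full(len(m),z)]
def f(v,use):
    P=place(model,*v);r=[]
    if 'a' in use:r.append((proj(wa,P)-A).ravel())
    if 'b' in use:r.append((proj(wb,P)-B).ravel())
    if 't' in use:r.append((proj(t,P[:4])-Tp).ravel()*1)
    return np.concatenate(r)
for use in ('ab','a','b','abt','t'):
    r=least_squares(f,[.617,-.009,-.105,.075],args=(use,));print('org',use,r.x,'rms',np.sqrt((r.fun**2).mean()))
# floors
o=least_squares(f,[.617,-.009,-.105,.075],args=('ab',)).x
# remote
m=np.array(rect(0,0,.09,.023))
Ra=cr([(283,42),(407,88),(168,570)],3.6,[425,140])
Rtp=cr([(708,198),(750,220),(672,377),(630,358)],3.2,[190,150])
Rs=cr([(327,50),(345,35),(455,98),(435,124)],2.7,[200,170])
# w1 camera: rebuild from tool
def rel(c,p,R):
    Rc=cv2.Rodrigues(np.array(c['rvec']))[0];C=-Rc.T@np.array(c['tvec']).ravel();return Rc@R,R.T@(C-p)
Rwa=np.array([[.0044,-.1075,-.9942],[-.0023,-.9942,.1074],[-1,.0018,-.0046]])
X,d=rel(wa,np.array([.5443,-.0824,.2727]),Rwa)
p1=np.array([.5493,-.2962,.2007]);R1=np.array([[-.2639,-.4383,-.8592],[.1269,-.8988,.4195],[-.9562,.0017,.2928]])
w1=dict(wa);Rc=X@R1.T;w1['rvec']=cv2.Rodrigues(Rc)[0];w1['tvec']=-Rc@(p1+R1@d)
W1=np.array([(301,122),(350,122),(345,285),(305,286)],float)
def fr(v,use):
    P=place(m,*v);r=[]
    if 'a' in use:r.append((proj(wa,P[:3])-Ra).ravel())
    if '1' in use:r.append((proj(w1,P)-W1).ravel())
    if 't' in use:r.append((proj(t,P)-Rtp).ravel())
    if 's' in use:r.append((proj(s,P)-Rs).ravel())
    return np.concatenate(r)
for use in ('a1','1','a1ts','ts'):
    r=least_squares(fr,[.503,-.275,-.45,.02],args=(use,));print('rem',use,r.x,'rms',np.sqrt((r.fun**2).mean()))
m2=np.array(rect(0,0,.0775,.028))
Cb=cr([(112,58),(66,524),(225,556)],3.8,[60,145])
Ctp=cr([(95,180),(145,203),(82,342),(30,322)],3.2,[190,150])
Cs=cr([(135,465),(180,428),(298,512),(262,555)],2.7,[200,170])
def fc(v,use):
    P=place(m2,*v);r=[]
    if 'b' in use:r.append((proj(wb,P[[0,3,2]])-Cb).ravel())
    if 't' in use:r.append((proj(t,P)-Ctp).ravel())
    if 's' in use:r.append((proj(s,P)-Cs).ravel())
    return np.concatenate(r)
for use in ('b','bt','bts'):
    r=least_squares(fc,[.511,.314,-.366,.03],args=(use,));print('case',use,r.x,'rms',np.sqrt((r.fun**2).mean()))
E
python3 fit.py
```

```text
org ab [ 0.6188 -0.0104 -0.1243  0.0738] rms 0.6903041616500377
org a [ 0.6188 -0.0104 -0.1241  0.0738] rms 0.61251833005518
org b [ 0.6189 -0.0105 -0.1245  0.0735] rms 0.756234430703954
org abt [ 0.6188 -0.0104 -0.1236  0.0738] rms 0.8292841628252957
org t [ 0.6243 -0.0079 -0.0915  0.0634] rms 0.6743570182786685
rem a1 [ 0.5063 -0.2793 -0.4507  0.0195] rms 1.1568739150185399
rem 1 [ 0.5081 -0.2797 -0.4471  0.0227] rms 0.8649322709755459
rem a1ts [ 0.5059 -0.2791 -0.4511  0.0186] rms 1.0397051837105584
rem ts [ 0.5041 -0.2766 -0.4506  0.0195] rms 0.7124845948795747
case b [ 0.5128  0.325  -0.3588  0.0133] rms 0.8891099973064461
case bt [ 0.5142  0.3186 -0.363   0.022 ] rms 1.0470270388872729
case bts [ 0.5139  0.3149 -0.3654  0.0273] rms 1.4011271711379256
```

```bash
cat > p.py <<'E'
from s import *
from h import *
def iks(frm,to,N,q):
    "check IK along screw path"
    T0=np.eye(4);T0[:3,3],T0[:3,:3]=frm;T1=np.eye(4);T1[:3,3],T1[:3,:3]=to
    X=expm(np.real(logm(np.linalg.inv(T0)@T1))/N);Z=T0;md=0
    for i in range(N):
        Z=Z@X;qn,e=ik(Z[:3,3],Z[:3,:3],q)
        d=np.abs(qn-q)/np.array([.222,.222,.257,.314,.314,.314]);q=qn
        md=max(md,d.max())
        if e>1e-3: print('  IKFAIL',i,e)
    print('  endq',q,'max speed frac',round(md,2),'min q5..',q[4]);return q
def plan(stages,q=None,frm=None):
    o=ctrl.get_obs()
    if q is None:q=np.array(o['qpos'])
    if frm is None: frm=(np.array(o['ee_pos']),Rt(o))
    for p,R,N in stages:
        go(p,R,N,frm);q=iks(frm,(np.array(p),R),N,q);frm=(np.array(p),R)
    return q,frm
E
python3 - <<'E'
from p import *
c=np.array([.506,-.279,0]);yaw=-.45;u=np.array([np.cos(yaw),np.sin(yaw),0]);e=.055
for al in (.5,.55):
    print(al)
    R=tool(yaw,al,-1);pk=c-e*u+[0,0,.008]
    # contact: want finger axis at remote mid z=.012
    pre=pk-.09*R[:,0]
    plan([(pre+[0,0,.02],R,10),(pk,R,6)])
    print(pk,pre)
E
```

```text
0.5
10 rows [16.54, 30.24, 4.62] [0.0333, 0.0489, 0.0082] deg/row 3.42
 path [[0.497, 0.028, 0.256], [0.48, -0.032, 0.223], [0.463, -0.09, 0.19], [0.446, -0.149, 0.157], [0.427, -0.207, 0.124]]
  endq [-0.644  0.034  2.178  0.216  0.446  1.205] max speed frac 0.45 min q5.. 0.44591353019197405
6 rows [17.93, -0.0, 1.6] [-0.0, -0.0, 0.0] deg/row 0.0
 path [[0.424, -0.239, 0.09], [0.431, -0.243, 0.074], [0.437, -0.246, 0.057], [0.444, -0.249, 0.041], [0.45, -0.252, 0.024], [0.456, -0.255, 0.008]]
  endq [-0.622  0.346  2.12   0.428  0.199  0.999] max speed frac 0.24 min q5.. 0.19945865634374918
[ 0.456 -0.255  0.008] [ 0.418 -0.236  0.087]
0.55
10 rows [16.63, 30.11, 5.45] [0.0331, 0.0539, 0.0091] deg/row 3.66
 path [[0.496, 0.028, 0.255], [0.478, -0.031, 0.222], [0.46, -0.089, 0.189], [0.442, -0.148, 0.155], [0.424, -0.206, 0.122]]
  endq [-0.653  0.018  2.223  0.292  0.375  1.125] max speed frac 0.6 min q5.. 0.3746276927159751
6 rows [17.84, 0.0, 1.74] [0.0, -0.0, 0.0] deg/row 0.0
 path [[0.421, -0.238, 0.089], [0.428, -0.241, 0.072], [0.435, -0.245, 0.056], [0.442, -0.248, 0.04], [0.449, -0.252, 0.024], [0.456, -0.255, 0.008]]
  endq [-0.628  0.344  2.151  0.731  0.139  0.693] max speed frac 0.44 min q5.. 0.13878943040495995
[ 0.456 -0.255  0.008] [ 0.414 -0.235  0.085]
```

Call:
play_rows([
  [[16.5,30.2,4.6,0.033,0.049,0.008,94],[16.5,30.2,4.6,0.033,0.049,0.008,94],[16.5,30.2,4.6,0.033,0.049,0.008,94],[16.5,30.2,4.6,0.033,0.049,0.008,94],[16.5,30.2,4.6,0.033,0.049,0.008,94],[16.5,30.2,4.6,0.033,0.049,0.008,94],[16.5,30.2,4.6,0.033,0.049,0.008,94],[16.5,30.2,4.6,0.033,0.049,0.008,94],[16.5,30.2,4.6,0.033,0.049,0.008,94],[16.5,30.2,4.6,0.033,0.049,0.008,94]],
])

```text
time_s: 5.2
ee_pos: [0.4169, -0.238, 0.107]
eef_rot: [3.141, 1.068, -0.451]
force: [1.8, 0.7, -1.3]
grip_width: 0.0936
```

Call:
play_rows([
  [[0,0,0,0,0,0,94],[0,0,0,0,0,0,94]],
])

```text
time_s: 5.4
ee_pos: [0.4174, -0.2365, 0.1072]
eef_rot: [-3.139, 1.072, -0.447]
force: [0.2, -0.4, 1.0]
grip_width: 0.0939
```

```bash
python3 - <<'E'
from p import *
keep('wc');st()
c=np.array([.506,-.279,0]);yaw=-.45;u=np.array([np.cos(yaw),np.sin(yaw),0]);e=.055
R=tool(yaw,.5,-1);pk=c-e*u+[0,0,.008]
plan([(pk,R,6)])
E
```

```text
t 5.45 q [-0.643  0.033  2.177  0.219  0.448  1.201] p [ 0.418 -0.236  0.108] F [-0.06  -1.257  0.323] M [0.123 0.165 0.005] w 0.09409700167421516
[[ 0.433 -0.433 -0.791]
 [-0.207 -0.901  0.38 ]
 [-0.878 -0.001 -0.48 ]]
6 rows [18.01, 0.11, 1.69] [0.0003, -0.0, 0.0003] deg/row 0.02
 path [[0.424, -0.239, 0.091], [0.431, -0.242, 0.074], [0.437, -0.245, 0.058], [0.444, -0.249, 0.041], [0.45, -0.252, 0.025], [0.456, -0.255, 0.008]]
  endq [-0.622  0.346  2.12   0.428  0.199  0.999] max speed frac 0.24 min q5.. 0.1994586562701377
```

View pics/wc.png

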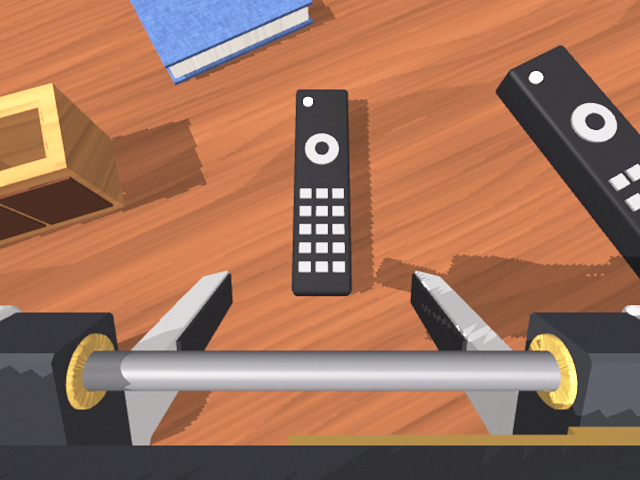

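Call:
play_rows([
  [[18,0.1,1.7,0,0,0,94],[18,0.1,1.7,0,0,0,94],[18,0.1,1.7,0,0,0,94],[18,0.1,1.7,0,0,0,94],[18,0.1,1.7,0,0,0,94],[18,0.1,1.7,0,0,0,94],[0,0,0,0,0,0,94],[0,0,0,0,0,0,94]],
])

```text
time_s: 6.25
ee_pos: [0.457, -0.2537, 0.0082]
eef_rot: [-3.139, 1.07, -0.443]
force: [1.1, 0.3, 0.8]
grip_width: 0.0941
```

```bash
python3 - <<'E'
from p import *
st()
E
```

```text
t 6.25 q [-0.621  0.345  2.121  0.441  0.201  0.983] p [ 0.457 -0.254  0.008] F [1.072 0.26  0.785] M [0.132 0.273 0.017] w 0.0940884829329397
[[ 0.433 -0.431 -0.792]
 [-0.206 -0.902  0.378]
 [-0.877 -0.001 -0.48 ]]
```

Call:
play_rows([
  [[0,0,0,0,0,0,40],[0,0,0,0,0,0,40],[0,0,0,0,0,0,40],[0,0,0,0,0,0,40],[0,0,0,0,0,0,40],[0,0,0,0,0,0,40],[0,0,0,0,0,0,40],[0,0,0,0,0,0,40]],
], grip_force=40)

```text
time_s: 7.05
ee_pos: [0.4564, -0.2542, 0.0075]
eef_rot: [-3.139, 1.071, -0.445]
force: [-1.6, 0.7, 1.5]
grip_width: 0.0455
```

```bash
python3 - <<'E'
from p import *
st();keep('wd')
E
```

```text
t 7.05 q [-0.622  0.346  2.121  0.443  0.199  0.981] p [ 0.456 -0.254  0.008] F [-1.59   0.665  1.477] M [ 0.116  0.258 -0.027] w 0.045462206004619296
[[ 0.433 -0.432 -0.791]
 [-0.206 -0.902  0.379]
 [-0.877 -0.001 -0.48 ]]
```

View pics/wd.png

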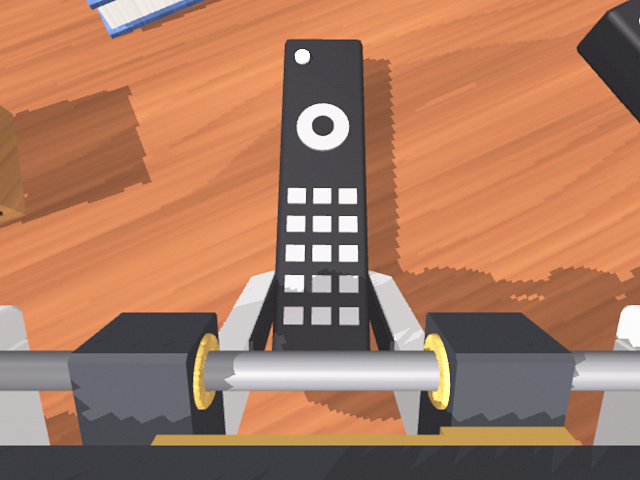

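```bash
cat >> p.py <<'E'
ORG=np.array([.6188,-.0104,0]);OY=-.124
OX=np.array([np.cos(OY),np.sin(OY),0]);OV=np.array([-np.sin(OY),np.cos(OY),0])
def H(p,R):
    T=np.eye(4);T[:3,:3]=R;T[:3,3]=p;return T
def grasp_rel(ptcp,Rtool,e,zc):
    y=Rtool[:,1];u=np.cross([0,0,1.],y);u[2]=0;u/=np.linalg.norm(u)
    if u@np.array([1,0,0])<0:u=-u
    Ro_=np.c_[u,np.cross([0,0,1.],u),[0,0,1.]]
    c=np.array([*(ptcp[:2]+e*u[:2]),zc])
    return np.linalg.inv(H(ptcp,Rtool))@H(c,Ro_)
def upright(off,zc,dx=0,dy=0,yaw=0,lean=0):
    Rt_=np.c_[[0,0,-1.],OV,OX]   # obj x down, y = +OV, z=OX
    Rt_=Ro.from_euler('z',yaw).as_matrix()@Rt_
    return H(ORG+OV*(off+dy)+OX*dx+[0,0,zc],Rt_)
E
python3 - <<'E'
from p import *
o=st()
G=grasp_rel(np.array([.4564,-.2542,.0078]),Rt(o),.0554,.012);np.save('G1.npy',G);print(G)
Tt=upright(.075,.19)@np.linalg.inv(G)
print(Tt)
plan([(np.array([.46,-.26,.16]),tool(-.42,.2,-1),6),(np.array([.52,-.27,.29]),tool(-.3,-.35,-1),8),(Tt[:3,3],Tt[:3,:3],10)])
E
```

```text
t 7.1 q [-0.622  0.346  2.121  0.443  0.199  0.981] p [ 0.456 -0.254  0.008] F [-1.097 -0.141  2.72 ] M [ 0.108  0.19  -0.03 ] w 0.0457906437773766
[[ 0.433 -0.432 -0.791]
 [-0.206 -0.902  0.379]
 [-0.877 -0.001 -0.48 ]]
[[ 0.48   0.001 -0.877  0.023]
 [-0.    -1.    -0.001 -0.   ]
 [-0.877  0.001 -0.48  -0.051]
 [ 0.     0.     0.     1.   ]]
[[-0.871 -0.125 -0.476  0.624]
 [ 0.109 -0.992  0.06   0.065]
 [-0.48   0.     0.877  0.245]
 [ 0.     0.     0.     1.   ]]
6 rows [-23.38, 0.64, -10.23] [-0.0042, -0.05, -0.0014] deg/row 2.88
 path [[0.454, -0.254, 0.033], [0.453, -0.254, 0.058], [0.453, -0.255, 0.084], [0.454, -0.256, 0.109], [0.456, -0.258, 0.135], [0.46, -0.26, 0.16]]
  endq [-0.602  0.184  1.789  0.044  0.972  1.367] max speed frac 0.64 min q5.. 0.9718702663897303
8 rows [-16.75, -1.35, -6.87] [-0.0151, -0.0687, 0.0011] deg/row 4.03
 path [[0.464, -0.26, 0.178], [0.474, -0.262, 0.212], [0.49, -0.264, 0.245], [0.509, -0.268, 0.276]]
  endq [-0.509  0.569  0.988 -0.076  1.927  1.348] max speed frac 0.48 min q5.. 1.9273059411002484
10 rows [1.48, -35.05, -4.84] [-0.0136, -0.0719, 0.0117] deg/row 4.24
 path [[0.534, -0.238, 0.287], [0.56, -0.172, 0.279], [0.583, -0.106, 0.271], [0.602, -0.038, 0.261], [0.618, 0.03, 0.25]]
  IKFAIL 9 0.00961372444669839
  endq [-0.004  1.225  0.23   0.279  2.73   1.887] max speed frac 0.55 min q5.. 2.729590410144448
```

```bash
python3 - <<'E'
from p import *
G=np.load('G1.npy')
Tt=upright(.075,.177)@np.linalg.inv(G)
a=(np.array([.46,-.26,.16]),tool(-.42,.2,-1),6);b=(np.array([.52,-.27,.29]),tool(-.3,-.35,-1),8);c=(Tt[:3,3],Tt[:3,:3],12)
q,f=plan([a,b,c])
# height of lowest remote point along last stage
T0=H(b[0],b[1]);X=expm(np.real(logm(np.linalg.inv(T0)@Tt))/12);Z=T0
for i in range(12):
    Z=Z@X;O=Z@G;cs=[(O@np.array([x,y,z,1]))[:3] for x in(-.09,.09) for y in (-.023,.023) for z in (-.012,.012)];m=min(cs,key=lambda v:v[2]);print(i,m.round(3))
E
```

```text
6 rows [-23.38, 0.64, -10.23] [-0.0042, -0.05, -0.0014] deg/row 2.88
 path [[0.454, -0.254, 0.033], [0.453, -0.254, 0.058], [0.453, -0.255, 0.084], [0.454, -0.256, 0.109], [0.456, -0.258, 0.135], [0.46, -0.26, 0.16]]
  endq [-0.602  0.184  1.789  0.044  0.972  1.367] max speed frac 0.64 min q5.. 0.9718702663897303
8 rows [-16.75, -1.35, -6.87] [-0.0151, -0.0687, 0.0011] deg/row 4.03
 path [[0.464, -0.26, 0.178], [0.474, -0.262, 0.212], [0.49, -0.264, 0.245], [0.509, -0.268, 0.276]]
  endq [-0.509  0.569  0.988 -0.076  1.927  1.348] max speed frac 0.48 min q5.. 1.9273059411002484
12 rows [2.04, -29.23, -4.77] [-0.0113, -0.0599, 0.0097] deg/row 3.54
 path [[0.532, -0.243, 0.286], [0.565, -0.162, 0.274], [0.593, -0.078, 0.259], [0.613, 0.007, 0.243]]
  IKFAIL 11 0.007628217728717357
  endq [-0.003  1.241  0.23   0.27   2.717  1.877] max speed frac 0.46 min q5.. 2.716743765306279
0 [ 0.618 -0.245  0.167]
1 [ 0.623 -0.215  0.158]
2 [ 0.626 -0.185  0.149]
3 [ 0.629 -0.155  0.141]
4 [ 0.631 -0.125  0.133]
5 [ 0.631 -0.095  0.125]
6 [ 0.631 -0.065  0.117]
7 [ 0.631 -0.034  0.11 ]
8 [ 0.629 -0.004  0.104]
9 [0.626 0.027 0.098]
10 [0.623 0.058 0.092]
11 [0.613 0.043 0.087]
```

Call:
play_rows([
  [[-23.4,0.6,-10.2,-0.004,-0.05,-0.001,40],[-23.4,0.6,-10.2,-0.004,-0.05,-0.001,40],[-23.4,0.6,-10.2,-0.004,-0.05,-0.001,40],[-23.4,0.6,-10.2,-0.004,-0.05,-0.001,40],[-23.4,0.6,-10.2,-0.004,-0.05,-0.001,40],[-23.4,0.6,-10.2,-0.004,-0.05,-0.001,40]],
])

```text
time_s: 7.7
ee_pos: [0.4595, -0.2594, 0.161]
eef_rot: [3.134, 1.373, -0.43]
force: [0.5, -0.2, -2.2]
grip_width: 0.0455
```

Call:
play_rows([
  [[-16.8,-1.4,-6.9,-0.015,-0.069,0.001,40],[-16.8,-1.4,-6.9,-0.015,-0.069,0.001,40],[-16.8,-1.4,-6.9,-0.015,-0.069,0.001,40],[-16.8,-1.4,-6.9,-0.015,-0.069,0.001,40],[-16.8,-1.4,-6.9,-0.015,-0.069,0.001,40],[-16.8,-1.4,-6.9,-0.015,-0.069,0.001,40],[-16.8,-1.4,-6.9,-0.015,-0.069,0.001,40],[-16.8,-1.4,-6.9,-0.015,-0.069,0.001,40],[0,0,0,0,0,0,40]],
])

```text
time_s: 8.6
ee_pos: [0.5218, -0.2696, 0.2895]
eef_rot: [-0.0, 1.216, 2.839]
force: [0.8, 0.3, -2.9]
grip_width: 0.0455
```

```bash
python3 - <<'E'
from p import *
st();keep('we');snap('side','se.png')
G=np.load('G1.npy')
Tt=upright(.075,.177)@np.linalg.inv(G)
plan([(Tt[:3,3],Tt[:3,:3],12)])
E
```

```text
t 8.6 q [-0.507  0.576  0.978 -0.075  1.934  1.352] p [ 0.522 -0.27   0.29 ] F [ 0.84   0.34  -2.853] M [ 0.024 -0.24   0.009] w 0.04549715190204623
[[-0.332 -0.298 -0.895]
 [ 0.104 -0.955  0.279]
 [-0.938 -0.     0.348]]
12 rows [2.01, -29.18, -4.65] [-0.0115, -0.0596, 0.0099] deg/row 3.53
 path [[0.533, -0.243, 0.285], [0.566, -0.161, 0.273], [0.593, -0.078, 0.258], [0.614, 0.007, 0.243]]
  IKFAIL 11 0.007628217666577064
  endq [-0.003  1.241  0.23   0.27   2.717  1.877] max speed frac 0.46 min q5.. 2.716743764829763
```

View pics/we.png

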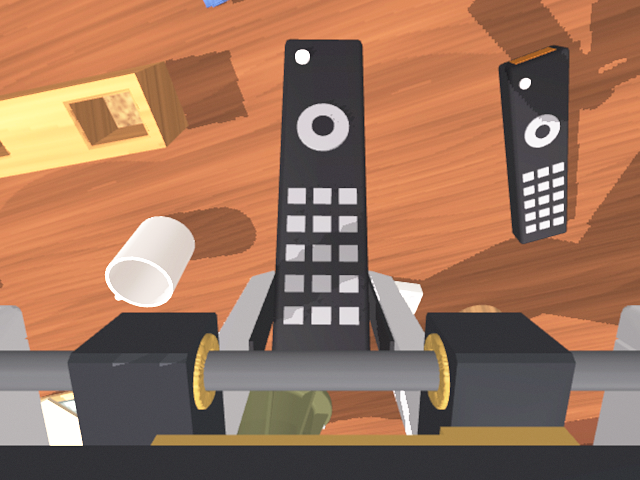

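View pics/se.png

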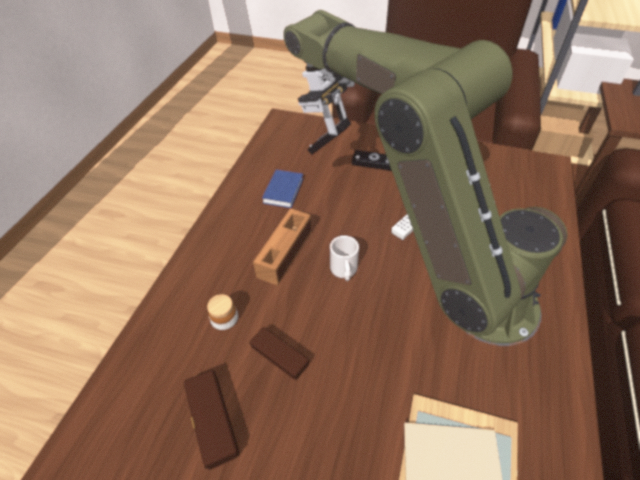

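```bash
cat >> p.py <<'E'
def uprl(off,zb,lean,G,half,dx=0,dy=0):
    "object with bottom end centre at height zb at opening centre, lean rad (top toward robot)"
    T=upright(off,0,dx,dy); 
    Rl=Ro.from_rotvec(-OV*lean).as_matrix()
    R=Rl@T[:3,:3]; b=T[:3,3]+[0,0,zb]
    return H(b-R[:,0]*half,R)@np.linalg.inv(G)
E
python3 - <<'E'
from p import *
G=np.load('G1.npy')
q0=np.array([-.003,1.24,.25,.27,2.7,1.87])
for zb in (.088,.08,.075,.07,.065,.06,.05,.04,.02,.005):
    print(zb,end=' ')
    for lean in (0,.05,.1,.15,.2,.25):
        T=uprl(.075,zb,lean,G,.09)
        q,e=ik(T[:3,3],T[:3,:3],q0); print((lean,'%.1e'%e,round(q[2],3)),end=' ')
    print()
E
```

```text
0.088 (0, '7.8e-03', np.float64(0.23)) (0.05, '1.0e-06', np.float64(0.27)) (0.1, '9.9e-09', np.float64(0.402)) (0.15, '1.3e-07', np.float64(0.509)) (0.2, '1.3e-12', np.float64(0.603)) (0.25, '5.4e-08', np.float64(0.689)) 
0.08 (0, '6.6e-03', np.float64(0.23)) (0.05, '9.6e-09', np.float64(0.287)) (0.1, '1.3e-08', np.float64(0.416)) (0.15, '9.0e-08', np.float64(0.521)) (0.2, '6.2e-08', np.float64(0.615)) (0.25, '3.0e-09', np.float64(0.7)) 
0.075 (0, '6.0e-03', np.float64(0.23)) (0.05, '2.7e-08', np.float64(0.297)) (0.1, '1.1e-08', np.float64(0.424)) (0.15, '5.9e-08', np.float64(0.529)) (0.2, '2.5e-08', np.float64(0.622)) (0.25, '1.5e-10', np.float64(0.706)) 
0.07 (0, '5.3e-03', np.float64(0.23)) (0.05, '6.2e-08', np.float64(0.307)) (0.1, '8.9e-09', np.float64(0.432)) (0.15, '4.1e-08', np.float64(0.536)) (0.2, '9.9e-09', np.float64(0.628)) (0.25, '7.4e-09', np.float64(0.713)) 
0.065 (0, '4.7e-03', np.float64(0.23)) (0.05, '9.6e-08', np.float64(0.316)) (0.1, '7.5e-09', np.float64(0.439)) (0.15, '3.1e-08', np.float64(0.543)) (0.2, '3.7e-09', np.float64(0.635)) (0.25, '1.1e-12', np.float64
[... 418 characters left out ...]
5, '3.3e-12', np.float64(0.736)) 
0.04 (0, '1.9e-03', np.float64(0.23)) (0.05, '1.8e-09', np.float64(0.353)) (0.1, '7.3e-12', np.float64(0.472)) (0.15, '8.1e-10', np.float64(0.573)) (0.2, '4.1e-08', np.float64(0.663)) (0.25, '6.2e-12', np.float64(0.747)) 
0.02 (0, '2.5e-04', np.float64(0.23)) (0.05, '6.1e-11', np.float64(0.376)) (0.1, '3.9e-12', np.float64(0.492)) (0.15, '7.9e-11', np.float64(0.592)) (0.2, '1.4e-11', np.float64(0.682)) (0.25, '6.2e-11', np.float64(0.765)) 
0.005 (0, '1.8e-07', np.float64(0.242)) (0.05, '2.9e-10', np.float64(0.389)) (0.1, '3.7e-09', np.float64(0.505)) (0.15, '2.9e-12', np.float64(0.604)) (0.2, '4.5e-12', np.float64(0.694)) (0.25, '6.2e-11', np.float64(0.777))
```

```bash
python3 - <<'E'
from p import *
G=np.load('G1.npy')
T=uprl(.075,.09,.07,G,.09)
print(T[:3,3])
plan([(T[:3,3],T[:3,:3],12)])
E
```

```text
[0.614 0.066 0.235]
12 rows [2.54, -29.08, -3.78] [-0.0118, -0.0538, 0.0095] deg/row 3.2
 path [[0.532, -0.242, 0.285], [0.562, -0.16, 0.273], [0.586, -0.077, 0.259], [0.605, 0.008, 0.244]]
  endq [0.001 1.17  0.323 0.22  2.635 1.832] max speed frac 0.38 min q5.. 2.6354081026196794
```

Call:
play_rows([
  [[2.5,-29.1,-3.8,-0.012,-0.054,0.0095,40],[2.5,-29.1,-3.8,-0.012,-0.054,0.0095,40],[2.5,-29.1,-3.8,-0.012,-0.054,0.0095,40],[2.5,-29.1,-3.8,-0.012,-0.054,0.0095,40],[2.5,-29.1,-3.8,-0.012,-0.054,0.0095,40],[2.5,-29.1,-3.8,-0.012,-0.054,0.0095,40]],
])

```text
time_s: 9.3
ee_pos: [0.5785, -0.1037, 0.2648]
eef_rot: [0.023, 0.892, 2.947]
force: [0.3, 1.2, -1.1]
grip_width: 0.0458
```

Call:
play_rows([
  [[2.5,-29.1,-3.8,-0.012,-0.054,0.0095,40],[2.5,-29.1,-3.8,-0.012,-0.054,0.0095,40],[2.5,-29.1,-3.8,-0.012,-0.054,0.0095,40],[2.5,-29.1,-3.8,-0.012,-0.054,0.0095,40],[2.5,-29.1,-3.8,-0.012,-0.054,0.0095,40],[2.5,-29.1,-3.8,-0.012,-0.054,0.0095,40],[0,0,0,0,0,0,40],[0,0,0,0,0,0,40],[0,0,0,0,0,0,40]],
])

```text
time_s: 10.2
ee_pos: [0.6138, 0.0649, 0.2374]
eef_rot: [-0.001, 0.571, 3.016]
force: [-0.5, -0.8, -1.5]
grip_width: 0.0455
```

```bash
python3 - <<'E'
from p import *
o=st();keep('wf');c=snap('side','sf.png');t=snap('top','tf.png')
s=c['img'][120:330,200:420,::-1];cv2.imwrite('pics/sf2.png',cv2.resize(s,None,fx=2.7,fy=2.7,interpolation=cv2.INTER_CUBIC))
G=np.load('G1.npy')
O=H(o['ee_pos'],Rt(o))@G
print('obj est',O, 'bottom',(O@[.09,0,0,1])[:3])
d=(O@[.09,0,0,1])[:3]-ORG; print('bottom in org', d@OX,d@OV-.075,d[2])
E
```

```text
t 10.2 q [-0.     1.169  0.319  0.22   2.64   1.831] p [0.614 0.065 0.237] F [-0.451 -0.805 -1.546] M [-0.076 -0.605  0.01 ] w 0.045544758340723614
[[-0.835 -0.124 -0.536]
 [ 0.105 -0.992  0.066]
 [-0.54  -0.001  0.841]]
obj est [[ 0.07   0.123  0.99   0.622]
 [-0.008  0.992 -0.123  0.064]
 [-0.998  0.001  0.071  0.182]
 [ 0.     0.     0.     1.   ]] bottom [0.628 0.063 0.093]
bottom in org 0.00018505518484330033 -0.0006934216196758242 0.09261445699511706
```

View pics/sf2.png

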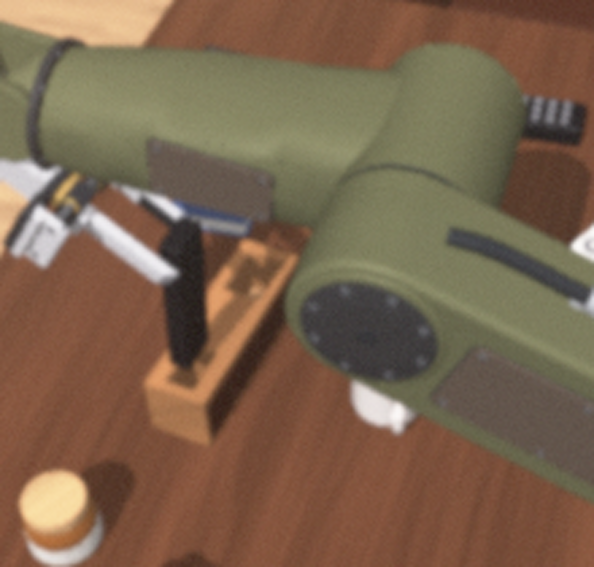

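View pics/wf.png

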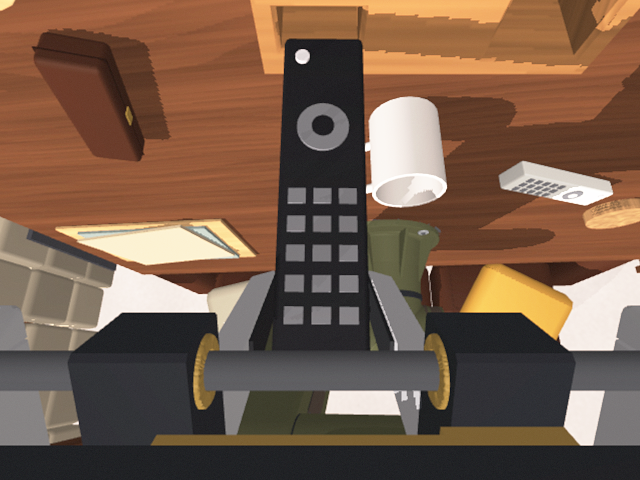

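```bash
python3 - <<'E'
from p import *
a=cv2.imread('pics/wf.png')
cv2.imwrite('pics/wf2.png',cv2.resize(a[0:110,230:420],None,fx=4,fy=4,interpolation=cv2.INTER_CUBIC))
c=pickle.load(open('wf.pkl','rb'))
m=[(x,y) for x in(.018,-.018) for y in (.075+.029,.075-.029)]
P=[ORG+OX*x+OV*y+[0,0,.075] for x,y in m]; print('pred mouth outer',(proj(c,P)-[230,0])*4)
P=[ORG+OX*x+OV*y+[0,0,.075] for x,y in [(.035,.115),(-.035,.115)]]; print('pred corner',(proj(c,P)-[230,0])*4)
o=ctrl.get_obs();O=H(o['ee_pos'],Rt(o))@np.load('G1.npy')
P=[(O@[.09,y,z,1])[:3] for z in(.012,-.012) for y in (.023,-.023)];print('pred end',(proj(c,P)-[230,0])*4)
s=viewer.camera('side')
P=[(O@[x,y,.0,1])[:3] for x in (.09,-.09) for y in (.023,-.023)];print('side pred',(proj(s,P)-[200,120])*2.7)
E
```

```text
pred mouth outer [[160.873  19.154]
 [556.046  18.912]
 [189.1   218.655]
 [529.826 218.492]]
pred corner [[ 63.118 -98.966]
 [139.233 294.95 ]]
pred end [[205.55  150.611]
 [519.758 150.001]
 [221.379 269.148]
 [504.673 268.623]]
side pred [[177.959 369.005]
 [199.096 337.684]
 [167.644 249.193]
 [191.69  216.909]]
```

View pics/wf2.png

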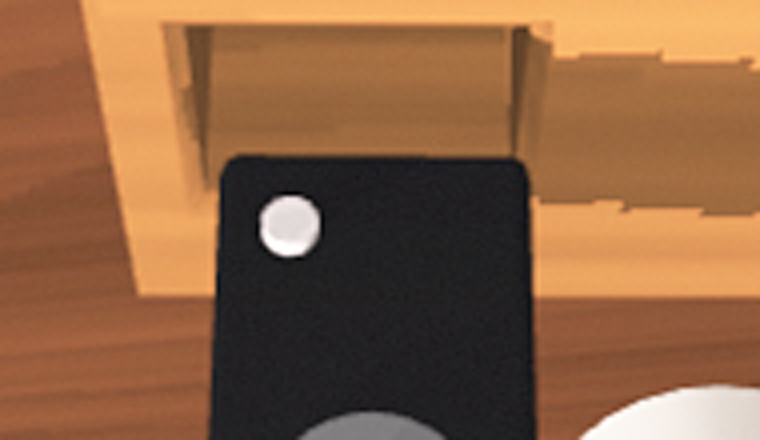

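Call:
play_rows([
  [[0,-1.2,0,0,0,0,40],[0,-1.2,0,0,0,0,40],[1.6,0,-2.5,0,0,0,40],[1.6,0,-2.5,0,0,0,40],[1.6,0,-2.5,0,0,0,40],[1.6,0,-2.5,0,0,0,40],[1.6,0,-2.5,0,0,0,40],[1.6,0,-2.5,0,0,0,40],[0,0,0,0,0,0,40]],
], grip_force=20)

```text
time_s: 11.3
ee_pos: [0.6141, 0.0684, 0.2181]
eef_rot: [-0.001, 0.568, 3.018]
force: [0.1, -0.1, -1.7]
grip_width: 0.0461
```

```bash
cat >> p.py <<'E'
def rep(G,off,half):
    o=st();O=H(o['ee_pos'],Rt(o))@G;d=(O@[half,0,0,1])[:3]-ORG
    print('bottom in org(mm)',1e3*(d@OX),1e3*(d@OV-off),1e3*d[2],'down in tool',Rt(o).T@[0,0,-1.]);return o
E
python3 - <<'E'
from p import *
rep(np.load('G1.npy'),.075,.09)
keep('wg')
a=cv2.imread('pics/wg.png')
cv2.imwrite('pics/wg2.png',cv2.resize(a[0:110,230:420],None,fx=4,fy=4,interpolation=cv2.INTER_CUBIC))
E
```

```text
t 11.3 q [0.004 1.177 0.348 0.212 2.606 1.822] p [0.614 0.068 0.218] F [ 0.122 -0.094 -1.712] M [-0.057 -0.581 -0.014] w 0.04605234153648331
[[-0.837 -0.123 -0.534]
 [ 0.104 -0.992  0.065]
 [-0.538 -0.001  0.843]]
bottom in org(mm) -0.4569089113088637 2.7801666260248297 73.29783122698292 down in tool [ 0.538  0.001 -0.843]
```

View pics/wg2.png

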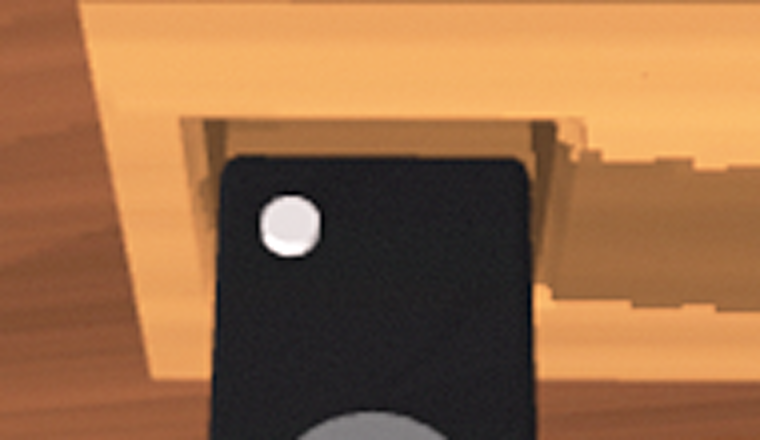

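Call:
play_rows([
  [[0,1.0,0,0,0,0,40],[1.1,0,-1.7,0,0,0,40],[1.1,0,-1.7,0,0,0,40],[1.1,0,-1.7,0,0,0,40],[1.1,0,-1.7,0,0,0,40],[1.1,0,-1.7,0,0,0,40],[1.1,0,-1.7,0,0,0,40],[0,0,0,0,0,0,40]],
], grip_force=15)

```text
time_s: 12.15
ee_pos: [0.6139, 0.0674, 0.2061]
eef_rot: [-0.001, 0.568, 3.018]
force: [0.6, -0.0, -1.7]
grip_width: 0.0461
```

```bash
python3 - <<'E'
from p import *
rep(np.load('G1.npy'),.075,.09)
E
```

```text
t 12.15 q [0.003 1.18  0.37  0.202 2.582 1.81 ] p [0.614 0.067 0.206] F [ 0.577 -0.021 -1.725] M [-0.02  -0.647 -0.004] w 0.046052292605863784
[[-0.837 -0.123 -0.534]
 [ 0.104 -0.992  0.065]
 [-0.538 -0.001  0.843]]
bottom in org(mm) -0.47024401359779067 1.8017189760424213 61.31453477717688 down in tool [ 0.538  0.001 -0.843]
```

Call:
play_rows([
  [[1.1,0,-1.7,0,0,0,40],[1.1,0,-1.7,0,0,0,40],[1.1,0,-1.7,0,0,0,40],[1.1,0,-1.7,0,0,0,40],[1.1,0,-1.7,0,0,0,40],[0,0,0,0,0,0,40]],
])

```text
time_s: 12.75
ee_pos: [0.6138, 0.0674, 0.196]
eef_rot: [-0.001, 0.568, 3.018]
force: [-0.9, -0.6, -2.1]
grip_width: 0.0461
```

```bash
python3 - <<'E'
from p import *
rep(np.load('G1.npy'),.075,.09)
E
```

```text
t 12.75 q [0.003 1.183 0.385 0.196 2.563 1.803] p [0.614 0.067 0.196] F [-0.911 -0.566 -2.098] M [-0.056 -0.623 -0.016] w 0.046136277983253426
[[-0.837 -0.123 -0.534]
 [ 0.104 -0.992  0.065]
 [-0.538 -0.001  0.843]]
bottom in org(mm) -0.5294002944572148 1.808222832206774 51.17763639149041 down in tool [ 0.538  0.001 -0.843]
```

Call:
play_rows([
  [[-1.1,0,-0.7,0,0,0,40],[1.1,0,-1.7,0,0,0,40],[1.1,0,-1.7,0,0,0,40],[1.1,0,-1.7,0,0,0,40],[1.1,0,-1.7,0,0,0,40],[1.1,0,-1.7,0,0,0,40],[0,0,0,0,0,0,40]],
], grip_force=12)

```text
time_s: 13.45
ee_pos: [0.615, 0.0673, 0.1859]
eef_rot: [-0.001, 0.568, 3.018]
force: [0.0, -0.3, -1.7]
grip_width: 0.0463
```

```bash
python3 - <<'E'
from p import *
rep(np.load('G1.npy'),.075,.09)
E
```

```text
t 13.45 q [0.003 1.195 0.387 0.192 2.551 1.798] p [0.615 0.067 0.186] F [ 0.048 -0.337 -1.742] M [-0.053 -0.673  0.006] w 0.04629170056748915
[[-0.837 -0.123 -0.534]
 [ 0.104 -0.992  0.065]
 [-0.538 -0.001  0.843]]
bottom in org(mm) 0.6791222255443489 1.8357615921733434 41.08481560339784 down in tool [ 0.538  0.001 -0.843]
```

Call:
play_rows([
  [[0.8,0,-1.25,0,0,0,40],[0.8,0,-1.25,0,0,0,40],[0.8,0,-1.25,0,0,0,40],[0.8,0,-1.25,0,0,0,40],[0,0,0,0,0,0,40]],
])

```text
time_s: 13.95
ee_pos: [0.6151, 0.0673, 0.18]
eef_rot: [-0.001, 0.568, 3.018]
force: [0.1, -0.5, -1.5]
grip_width: 0.0463
```

```bash
python3 - <<'E'
from p import *
rep(np.load('G1.npy'),.075,.09)
E
```

```text
t 13.95 q [0.003 1.198 0.394 0.189 2.541 1.795] p [0.615 0.067 0.18 ] F [ 0.103 -0.468 -1.513] M [-0.059 -0.659  0.017] w 0.04625739881416659
[[-0.836 -0.123 -0.534]
 [ 0.104 -0.992  0.065]
 [-0.538 -0.001  0.843]]
bottom in org(mm) 0.7353332359945508 1.8648288022069388 35.20383419899595 down in tool [ 0.538  0.001 -0.843]
```

Call:
play_rows([
  [[0.54,0,-0.84,0,0,0,40],[0.54,0,-0.84,0,0,0,40],[0.54,0,-0.84,0,0,0,40],[0.54,0,-0.84,0,0,0,40],[0,0,0,0,0,0,40]],
], grip_force=8)

```text
time_s: 14.45
ee_pos: [0.6151, 0.0673, 0.1761]
eef_rot: [-0.001, 0.568, 3.018]
force: [-0.5, 0.3, -2.0]
grip_width: 0.0459
```

Call:
play_rows([
  [[0.54,0,-0.84,0,0,0,40],[0.54,0,-0.84,0,0,0,40],[0.54,0,-0.84,0,0,0,40],[0.54,0,-0.84,0,0,0,40],[0,0,0,0,0,0,40]],
])

```text
time_s: 14.95
ee_pos: [0.6151, 0.0673, 0.1721]
eef_rot: [-0.001, 0.568, 3.018]
force: [0.2, 0.3, -2.7]
grip_width: 0.0461
```

Still free (−2 N is the remote's own weight). Continue.

Call:
play_rows([
  [[0.54,0,-0.84,0,0,0,40],[0.54,0,-0.84,0,0,0,40],[0.54,0,-0.84,0,0,0,40],[0,0,0,0,0,0,40]],
])

```text
time_s: 15.35
ee_pos: [0.6151, 0.0673, 0.1691]
eef_rot: [-0.001, 0.568, 3.018]
force: [-0.7, 0.4, -2.0]
grip_width: 0.0462
```

Call:
play_rows([
  [[0.54,0,-0.84,0,0,0,40],[0.54,0,-0.84,0,0,0,40],[0.54,0,-0.84,0,0,0,40],[0,0,0,0,0,0,40]],
])

```text
time_s: 15.75
ee_pos: [0.615, 0.0674, 0.1661]
eef_rot: [-0.001, 0.568, 3.018]
force: [0.7, 0.3, -1.6]
grip_width: 0.0457
```

```bash
python3 - <<'E'
from p import *
rep(np.load('G1.npy'),.075,.09)
E
```

```text
t 15.75 q [0.003 1.206 0.409 0.183 2.517 1.787] p [0.615 0.067 0.166] F [ 0.671  0.316 -1.609] M [-0.019 -0.674  0.006] w 0.04574929803605059
[[-0.836 -0.123 -0.534]
 [ 0.104 -0.992  0.065]
 [-0.538 -0.001  0.843]]
bottom in org(mm) 0.7139282288229828 1.8795491681972836 21.30949241017667 down in tool [ 0.538  0.001 -0.843]
```

Call:
play_rows([
  [[-1.0,0,-0.65,0,0,0,40],[0.54,0,-0.84,0,0,0,40],[0.54,0,-0.84,0,0,0,40],[0.54,0,-0.84,0,0,0,40],[0,0,0,0,0,0,40]],
])

```text
time_s: 16.25
ee_pos: [0.6162, 0.0672, 0.1631]
eef_rot: [-0.001, 0.568, 3.018]
force: [0.5, -0.2, -1.4]
grip_width: 0.0458
```

Call:
play_rows([
  [[0.54,0,-0.84,0,0,0,40],[0.54,0,-0.84,0,0,0,40],[0.54,0,-0.84,0,0,0,40],[0,0,0,0,0,0,40]],
])

```text
time_s: 16.65
ee_pos: [0.6162, 0.0672, 0.1601]
eef_rot: [-0.001, 0.568, 3.018]
force: [-0.2, -0.1, -1.5]
grip_width: 0.0461
```

```bash
python3 - <<'E'
from p import *
rep(np.load('G1.npy'),.075,.09)
E
```

```text
t 16.65 q [0.003 1.216 0.404 0.182 2.512 1.785] p [0.616 0.067 0.16 ] F [-0.244 -0.141 -1.503] M [-0.014 -0.655  0.008] w 0.04612607948845084
[[-0.836 -0.123 -0.534]
 [ 0.104 -0.992  0.065]
 [-0.538 -0.001  0.843]]
bottom in org(mm) 1.8879228833424122 1.8370601584368762 15.295754019561958 down in tool [ 0.538  0.001 -0.843]
```

Call:
play_rows([
  [[0.54,0,-0.84,0,0,0,40],[0.54,0,-0.84,0,0,0,40],[0.54,0,-0.84,0,0,0,40],[0,0,0,0,0,0,40]],
])

```text
time_s: 17.05
ee_pos: [0.6162, 0.0672, 0.1571]
eef_rot: [-0.001, 0.568, 3.018]
force: [1.3, 0.0, -2.0]
grip_width: 0.0459
```

Call:
play_rows([
  [[0.54,0,-0.84,0,0,0,40],[0.54,0,-0.84,0,0,0,40],[0.54,0,-0.84,0,0,0,40],[0,0,0,0,0,0,40]],
])

```text
time_s: 17.45
ee_pos: [0.6162, 0.0672, 0.1541]
eef_rot: [-0.001, 0.568, 3.018]
force: [-0.3, -0.3, -1.2]
grip_width: 0.0461
```

```bash
python3 - <<'E'
from p import *
rep(np.load('G1.npy'),.075,.09)
c=snap('side','sh.png')
cv2.imwrite('pics/sh2.png',cv2.resize(c['img'][120:330,200:420,::-1],None,fx=2.7,fy=2.7,interpolation=cv2.INTER_CUBIC))
keep('wh')
E
```

```text
t 17.45 q [0.003 1.22  0.41  0.179 2.503 1.782] p [0.616 0.067 0.154] F [-0.294 -0.309 -1.234] M [-0.083 -0.596 -0.032] w 0.04610787766098245
[[-0.836 -0.123 -0.534]
 [ 0.104 -0.992  0.065]
 [-0.538 -0.001  0.843]]
bottom in org(mm) 1.88095823451312 1.8682633401164161 9.302160428515949 down in tool [ 0.538  0.001 -0.843]
```

View pics/sh2.png

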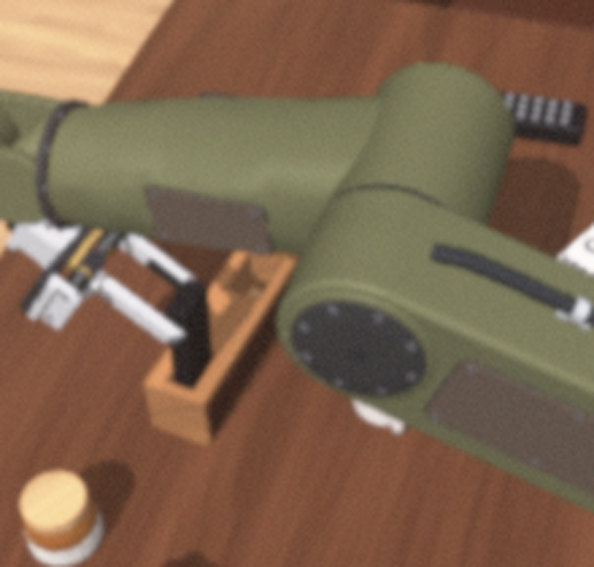

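View pics/wh.png

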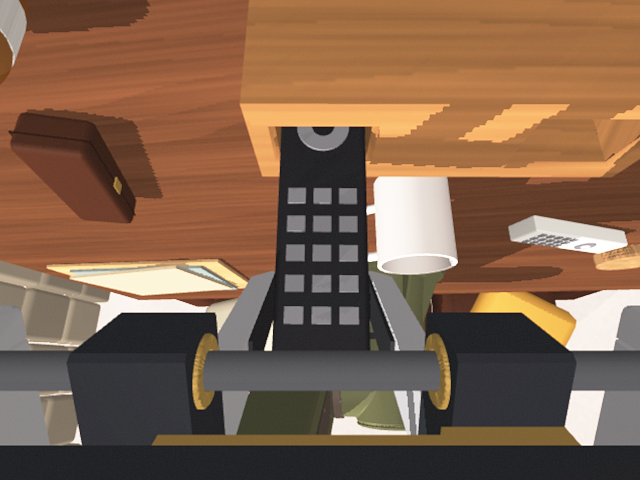

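Call:
play_rows([
  [[0.54,0,-0.84,0,0,0,40],[0.54,0,-0.84,0,0,0,40],[0,0,0,0,0,0,40]],
])

```text
time_s: 17.85
ee_pos: [0.6162, 0.0672, 0.1521]
eef_rot: [-0.001, 0.568, 3.018]
force: [-0.1, -0.1, -2.2]
grip_width: 0.0459
```

Call:
play_rows([
  [[0.54,0,-0.84,0,0,0,40],[0.54,0,-0.84,0,0,0,40],[0,0,0,0,0,0,40]],
])

```text
time_s: 18.15
ee_pos: [0.6162, 0.0672, 0.1505]
eef_rot: [-0.001, 0.568, 3.018]
force: [-0.5, -0.6, 0.4]
grip_width: 0.046
```

```bash
python3 - <<'E'
from p import *
rep(np.load('G1.npy'),.075,.09)
E
```

```text
t 18.15 q [0.003 1.223 0.413 0.178 2.497 1.781] p [0.616 0.067 0.151] F [-0.503 -0.611  0.396] M [-0.026 -0.323  0.114] w 0.04600491071760307
[[-0.836 -0.123 -0.534]
 [ 0.104 -0.992  0.065]
 [-0.538 -0.001  0.843]]
bottom in org(mm) 1.909337787418821 1.8362780418983982 5.724713703781386 down in tool [ 0.538  0.001 -0.843]
```

Call:
play_rows([
  [[0.54,0,-0.84,0,0,0,40],[0,0,0,0,0,0,40],[0,0,0,0,0,0,40]],
])

```text
time_s: 18.45
ee_pos: [0.6162, 0.067, 0.1503]
eef_rot: [-0.001, 0.569, 3.018]
force: [0.2, -0.5, 5.4]
grip_width: 0.0457
```

```bash
python3 - <<'E'
from p import *
rep(np.load('G1.npy'),.075,.09)
E
```

```text
t 18.45 q [0.003 1.222 0.413 0.177 2.497 1.78 ] p [0.616 0.067 0.15 ] F [ 0.174 -0.474  5.379] M [-0.11   0.518  0.194] w 0.045681599659557155
[[-0.836 -0.123 -0.535]
 [ 0.104 -0.992  0.065]
 [-0.539 -0.001  0.843]]
bottom in org(mm) 2.0044935228321656 1.687705229240749 5.53446670704899 down in tool [ 0.539  0.001 -0.843]
```

Call:
play_rows([
  [[0,0,0,0,0,0,50],[0,0,0,0,0,0,56],[0,0,0,0,0,0,70],[0,0,0,0,0,0,94],[0,0,0,0,0,0,94]],
])

```text
time_s: 18.95
ee_pos: [0.6162, 0.0672, 0.1492]
eef_rot: [-0.001, 0.568, 3.018]
force: [-0.2, 0.3, -0.4]
grip_width: 0.0764
```

```bash
python3 - <<'E'
from p import *
st();keep('wi')
E
```

```text
t 18.95 q [0.003 1.224 0.414 0.178 2.495 1.78 ] p [0.616 0.067 0.149] F [-0.167  0.271 -0.424] M [-0.035 -0.384 -0.055] w 0.07636234646535554
[[-0.836 -0.123 -0.534]
 [ 0.104 -0.992  0.065]
 [-0.538 -0.001  0.843]]
```

View pics/wi.png

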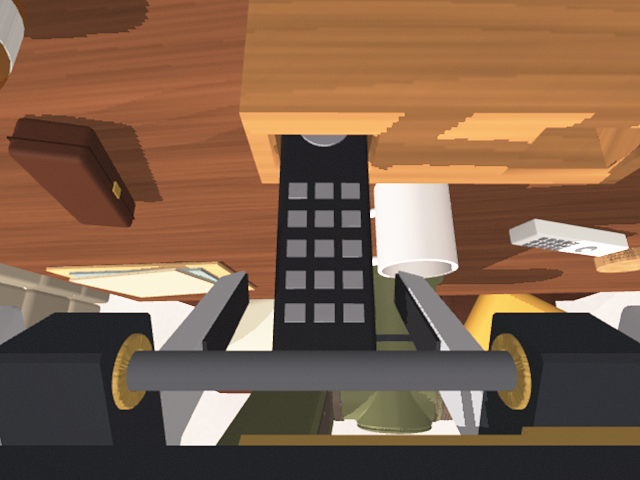

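Call:
play_rows([
  [[-5.0,0,7.9,0,0,0,94],[-5.0,0,7.9,0,0,0,94],[-5.0,0,7.9,0,0,0,94],[-5.0,0,7.9,0,0,0,94],[-5.0,0,7.9,0,0,0,94],[-5.0,0,7.9,0,0,0,94],[-5.0,0,7.9,0,0,0,94],[0,0,0,0,0,0,94]],
])

```text
time_s: 19.8
ee_pos: [0.6161, 0.0672, 0.2163]
eef_rot: [-0.002, 0.571, 3.018]
force: [0.4, 0.4, -0.8]
grip_width: 0.094
```

```bash
python3 - <<'E'
from p import *
o=st();keep('wj')
a=(np.array([.55,.1,.31]),tool(-.2,-.3,-1),10)
c=np.array([.513,.316,0])
b=(c+[0,0,.13],tool(-.364,0,-1),8)
q,f=plan([a,b])
R=tool(.5,.6,-1);u=np.array([np.cos(.5),np.sin(.5),0])
for al in (.5,.6,.7):
  R=tool(.5,al,-1)
  for e in (.03,.04):
    p=c-e*u+[0,0,.01]
    for P in (p,p-.1*R[:,0]): print(al,e,ik(P,R,[.55,.3,1.9,.1,.5,1.5]))
# remote upright check through side/top cams
snap('top','tj.png');s=snap('side','sj.png')
E
```

```text
t 19.8 q [0.003 1.186 0.333 0.211 2.609 1.82 ] p [0.616 0.067 0.216] F [ 0.409  0.427 -0.778] M [-0.023 -0.443 -0.   ] w 0.09396811140248323
[[-0.835 -0.123 -0.536]
 [ 0.104 -0.992  0.065]
 [-0.54  -0.001  0.841]]
10 rows [-2.94, -2.13, 11.69] [0.0063, 0.0701, -0.0047] deg/row 4.04
 path [[0.612, 0.07, 0.227], [0.603, 0.075, 0.249], [0.591, 0.082, 0.269], [0.576, 0.088, 0.287], [0.559, 0.096, 0.303]]
  endq [0.075 0.451 1.105 0.084 1.874 1.86 ] max speed frac 0.36 min q5.. 1.8735501605252267
8 rows [24.14, -24.98, 7.81] [0.0203, 0.0374, -0.0031] deg/row 2.45
 path [[0.541, 0.127, 0.289], [0.526, 0.182, 0.246], [0.517, 0.236, 0.201], [0.513, 0.29, 0.154]]
  endq [0.491 0.483 1.448 0.    1.21  2.426] max speed frac 0.32 min q5.. 1.2101519327420809
0.5 0.03 (array([0.488, 0.422, 1.99 , 0.025, 0.23 , 1.536]), np.float64(8.138446009774339e-13))
0.5 0.03 (array([0.487, 0.151, 2.076, 0.016, 0.415, 1.545]), np.float64(9.444100876580931e-10))
0.5 0.04 (array([0.488, 0.405, 2.016, 0.027, 0.22 , 1.534]), np.float64(1.6030185700549835e-11))
0.5 0.04 (array([0.486, 0.13 , 2.1  , 0.016, 0.411, 1.544]), np.float64(8.003400833419052e-09))
0.6 0.03 (array([0.488, 0.417, 2.052, 0.098, 0.072, 1.463]), np.float64(1.1940348390353342e-13))
0.6 0.03 (array([0.486, 0.125, 2.167, 0.033, 0.25 , 1.527]), np.float64(6.067142354405844e-12))
0.6 0.04 (array([0.487, 0.402, 2.079, 0.117, 0.062, 1.443]), np.float64(4.8824365746939105e-14))
0.6 0.04 (array([0.485, 0.104, 2.192, 0.034, 0.246, 1.525]), np.float64(2.9536667084501777e-11))
0.7 0.03 (array([ 0.487,  0.425,  2.109,  3.049,  0.092, -1.489]), np.float64(9.011767055811532e-11))
0.7 0.03 (array([0.484, 0.117, 2.252, 0.139, 0.073, 1.42 ]), np.float64(6.612889541983364e-12))
0.7 0.04 (array([ 0.486,  0.41 ,  2.135,  3.057,  0.104, -1.497]), np.float64(1.198428717868705e-12))
0.7 0.04 (array([0.484, 0.096, 2.277, 0.15 , 0.07 , 1.409]), np.float64(4.371202249818009e-12))
```

View pics/sj.png

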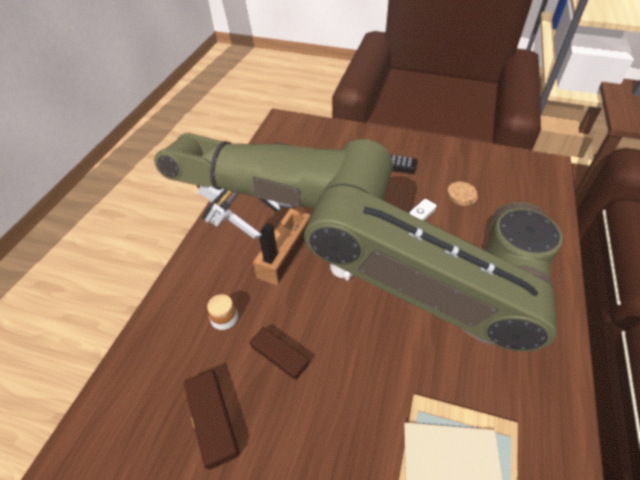

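View pics/wj.png

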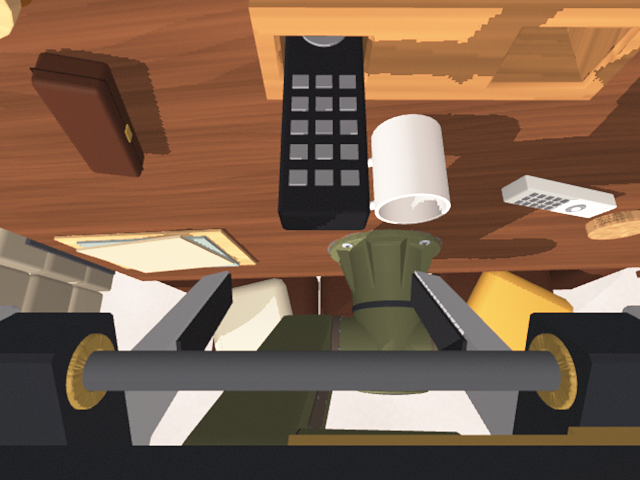

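Call:
play_rows([
  [[-2.9,-2.1,11.7,0.006,0.07,-0.005,94],[-2.9,-2.1,11.7,0.006,0.07,-0.005,94],[-2.9,-2.1,11.7,0.006,0.07,-0.005,94],[-2.9,-2.1,11.7,0.006,0.07,-0.005,94],[-2.9,-2.1,11.7,0.006,0.07,-0.005,94],[-2.9,-2.1,11.7,0.006,0.07,-0.005,94],[-2.9,-2.1,11.7,0.006,0.07,-0.005,94],[-2.9,-2.1,11.7,0.006,0.07,-0.005,94],[-2.9,-2.1,11.7,0.006,0.07,-0.005,94],[-2.9,-2.1,11.7,0.006,0.07,-0.005,94]],
])

```text
time_s: 20.95
ee_pos: [0.5492, 0.0996, 0.3094]
eef_rot: [-0.015, 1.271, 2.927]
force: [1.2, -0.9, 0.3]
grip_width: 0.0941
```

Call:
play_rows([
  [[24.1,-25,7.8,0.02,0.037,-0.003,94],[24.1,-25,7.8,0.02,0.037,-0.003,94],[24.1,-25,7.8,0.02,0.037,-0.003,94],[24.1,-25,7.8,0.02,0.037,-0.003,94],[24.1,-25,7.8,0.02,0.037,-0.003,94],[24.1,-25,7.8,0.02,0.037,-0.003,94],[24.1,-25,7.8,0.02,0.037,-0.003,94],[24.1,-25,7.8,0.02,0.037,-0.003,94],[0,0,0,0,0,0,94]],
])

```text
time_s: 21.85
ee_pos: [0.5095, 0.3184, 0.1272]
eef_rot: [0.042, 1.562, 2.826]
force: [-1.0, -0.6, 0.6]
grip_width: 0.0941
```

```bash
python3 - <<'E'
from p import *
o=st();keep('wk')
c=np.array([.513,.316,0])
plan([(c+[0,0,.014],tool(-.364,0,-1),6)])
E
```

```text
t 21.85 q [0.495 0.486 1.451 0.007 1.211 2.421] p [0.509 0.318 0.127] F [-1.02  -0.595  0.588] M [ 0.075 -0.016  0.008] w 0.09414420260859772
[[-0.009 -0.35  -0.937]
 [ 0.003 -0.937  0.35 ]
 [-1.     0.     0.009]]
6 rows [19.17, 0.07, -0.55] [0.001, 0.0014, 0.0001] deg/row 0.1
 path [[0.511, 0.317, 0.11], [0.511, 0.317, 0.091], [0.512, 0.317, 0.072], [0.512, 0.316, 0.052], [0.513, 0.316, 0.033], [0.513, 0.316, 0.014]]
  endq [0.491 0.629 1.522 0.    0.99  2.426] max speed frac 0.12 min q5.. 0.9904660177784743
```

View pics/wk.png

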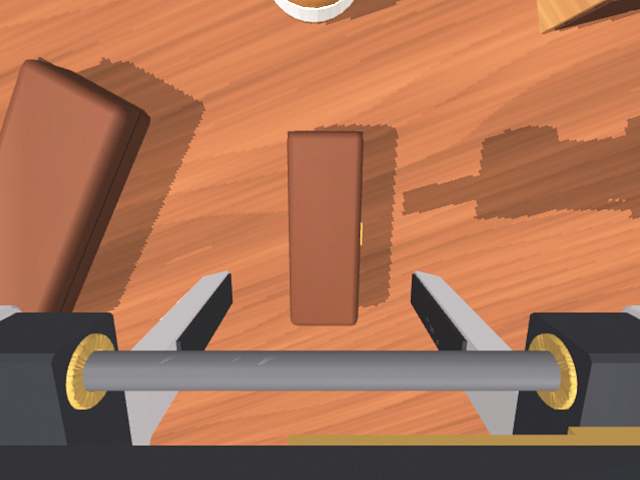

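Call:
play_rows([
  [[19.2,0.1,-0.5,0.001,0.001,0,94],[19.2,0.1,-0.5,0.001,0.001,0,94],[19.2,0.1,-0.5,0.001,0.001,0,94],[19.2,0.1,-0.5,0.001,0.001,0,94],[19.2,0.1,-0.5,0.001,0.001,0,94],[18.0,0.1,-0.5,0.001,0.001,0,94],[0,0,0,0,0,0,94]],
])

```text
time_s: 22.6
ee_pos: [0.5139, 0.314, 0.0154]
eef_rot: [-0.418, 1.568, 2.356]
force: [0.2, 0.5, -0.0]
grip_width: 0.0939
```

Call:
play_rows([
  [[0,0,0,0,0,0,48],[0,0,0,0,0,0,48],[0,0,0,0,0,0,48],[0,0,0,0,0,0,48],[0,0,0,0,0,0,48],[0,0,0,0,0,0,48],[0,0,0,0,0,0,48]],
], grip_force=25)

```text
time_s: 23.3
ee_pos: [0.5143, 0.3155, 0.0172]
eef_rot: [-1.578, 1.567, 1.198]
force: [-1.1, -1.9, 4.9]
grip_width: 0.0556
```

```bash
python3 - <<'E'
from p import *
o=st()
E
```

```text
t 23.3 q [0.488 0.625 1.521 0.003 0.994 2.424] p [0.514 0.315 0.017] F [-1.132 -1.934  4.906] M [-0.269  0.297 -0.006] w 0.05563025590267062
[[ 0.001 -0.358 -0.934]
 [ 0.003 -0.934  0.358]
 [-1.    -0.004 -0.   ]]
```

Call:
play_rows([
  [[-10,0,0,0,0,0,48],[-10,0,0,0,0,0,48],[0,0,0,-0.127,0,0,48],[0,0,0,-0.127,0,0,48],[0,0,0,-0.127,0,0,48],[0,0,0,-0.127,0,0,48],[0,0,0,-0.127,0,0,48],[0,0,0,-0.127,0,0,48],[0,0,0,0,0,0,48]],
])

```text
time_s: 24.2
ee_pos: [0.5144, 0.3155, 0.0376]
eef_rot: [-2.388, 1.567, 1.151]
force: [-0.2, 0.2, -0.8]
grip_width: 0.0556
```

```bash
python3 - <<'E'
from p import *
o=st();snap('side','sl.png')
E
```

```text
t 24.2 q [0.488 0.596 1.513 0.003 1.03  1.66 ] p [0.514 0.316 0.038] F [-0.241  0.168 -0.829] M [-0.017  0.031  0.058] w 0.05561610285484653
[[ 0.002  0.387 -0.922]
 [ 0.004 -0.922 -0.387]
 [-1.    -0.003 -0.003]]
```

View pics/sl.png

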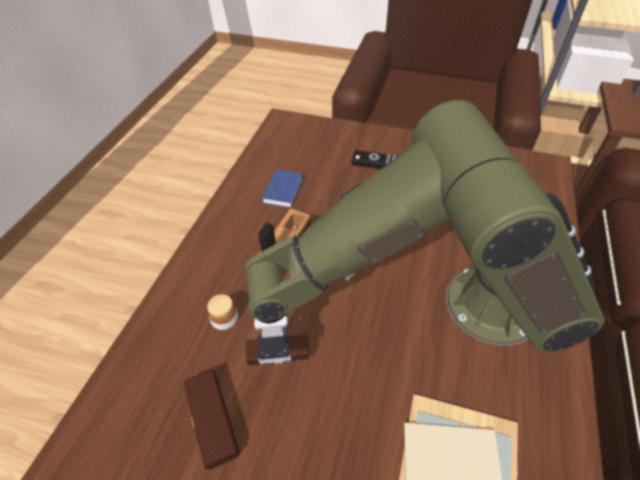

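Call:
play_rows([
  [[8,0,0,0,0,0,48],[7,0,0,0,0,0,48],[3,0,0,0,0,0,48],[1,0,0,0,0,0,48],[1,0,0,0,0,0,48],[0,0,0,0,0,0,48]],
])

```text
time_s: 24.85
ee_pos: [0.5144, 0.3155, 0.0172]
eef_rot: [-2.331, 1.567, 1.206]
force: [-1.3, 0.2, 2.4]
grip_width: 0.0557
```

Call:
play_rows([
  [[0,0,0,0,0,0,60],[0,0,0,0,0,0,94],[0,0,0,0,0,0,94],[0,0,0,0,0,0,94],[-20,0,0,0,0,0,94],[-30,0,0,0,0,0,94],[-30,0,0,0,0,0,94],[-20,0,0,0,0,0,94]],
])

```text
time_s: 25.65
ee_pos: [0.5146, 0.3154, 0.1191]
eef_rot: [-2.557, 1.566, 0.98]
force: [0.5, -0.2, -0.7]
grip_width: 0.094
```

```bash
python3 - <<'E'
from p import *
o=st();keep('wm')
yaw=.397;u=np.array([np.cos(yaw),np.sin(yaw),0]);c=np.array([.5143,.3155,0])
R=tool(yaw,.5,-1);pk=c-.04*u+[0,0,.010]
plan([(pk-.1*R[:,0]+[0,0,.01],R,8),(pk,R,7)])
E
```

```text
t 25.65 q [0.488 0.494 1.459 0.003 1.184 1.662] p [0.515 0.315 0.119] F [ 0.455 -0.198 -0.698] M [0.016 0.019 0.044] w 0.09399384070530496
[[ 0.003  0.385 -0.923]
 [ 0.004 -0.923 -0.385]
 [-1.    -0.003 -0.004]]
8 rows [-0.75, -0.0, 11.38] [-0.0003, 0.0615, 0.0003] deg/row 3.52
 path [[0.505, 0.312, 0.123], [0.484, 0.303, 0.122], [0.463, 0.294, 0.118], [0.443, 0.286, 0.112]]
  endq [ 0.542  0.12   2.082 -0.16   0.449  1.842] max speed frac 0.33 min q5.. 0.4490227308747068
7 rows [15.54, -0.0, 0.68] [-0.0, 0.0, 0.0] deg/row 0.0
 path [[0.44, 0.284, 0.094], [0.446, 0.287, 0.08], [0.452, 0.289, 0.066], [0.458, 0.292, 0.052], [0.465, 0.295, 0.038], [0.471, 0.297, 0.024], [0.477, 0.3, 0.01]]
  endq [ 0.526  0.411  2.008 -0.268  0.235  1.945] max speed frac 0.19 min q5.. 0.2345989470324318
```

View pics/wm.png

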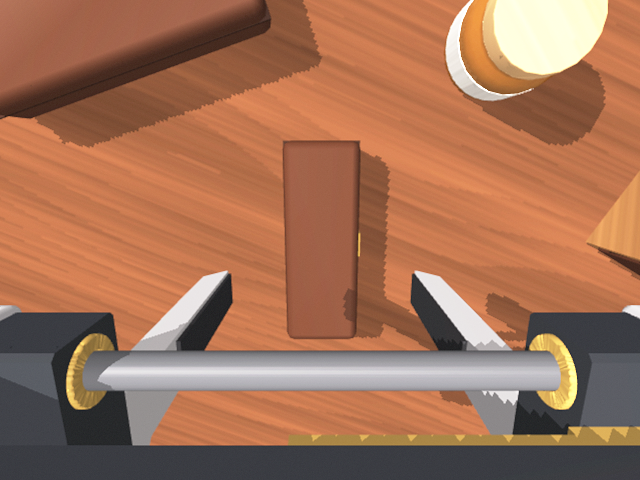

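```bash
python3 - <<'E'
from p import *
c=pickle.load(open('wm.pkl','rb'))
for z in (.018,.03,.036):
    P=atz(c,[(322,141),(322,339)],z);print(z,P,np.linalg.norm(P[0]-P[1]),P.mean(0))
E
```

```text
0.018 [[0.587 0.345 0.018]
 [0.438 0.282 0.018]] 0.16200157852276437 [0.512 0.313 0.018]
0.03 [[0.587 0.344 0.03 ]
 [0.444 0.285 0.03 ]] 0.1550636605008454 [0.515 0.315 0.03 ]
0.036 [[0.587 0.344 0.036]
 [0.447 0.286 0.036]] 0.15159470148988588 [0.517 0.315 0.036]
```

Call:
play_rows([
  [[-0.7,0,11.4,0,0.0615,0,94],[-0.7,0,11.4,0,0.0615,0,94],[-0.7,0,11.4,0,0.0615,0,94],[-0.7,0,11.4,0,0.0615,0,94],[-0.7,0,11.4,0,0.0615,0,94],[-0.7,0,11.4,0,0.0615,0,94],[-0.7,0,11.4,0,0.0615,0,94],[-0.7,0,11.4,0,0.0615,0,94],[0,0,0,0,0,0,94],[0,0,0,0,0,0,94]],
])

```text
time_s: 26.7
ee_pos: [0.432, 0.281, 0.103]
eef_rot: [-3.136, 1.077, 0.401]
force: [0.4, 0.6, 0.6]
grip_width: 0.0938
```

```bash
python3 - <<'E'
from p import *
o=st()
yaw=.397;u=np.array([np.cos(yaw),np.sin(yaw),0]);c=np.array([.5143,.3155,0])
R=tool(yaw,.5,-1);pk=c-.04*u+[0,0,.010]
plan([(pk,R,7)])
E
```

```text
t 26.7 q [ 0.54   0.128  2.085 -0.154  0.444  1.839] p [0.432 0.281 0.103] F [0.351 0.592 0.626] M [-0.062  0.189 -0.031] w 0.0938472479526781
[[ 0.436  0.385 -0.813]
 [ 0.185 -0.923 -0.338]
 [-0.881 -0.003 -0.474]]
7 rows [15.04, 0.01, 0.14] [-0.0004, 0.0009, 0.0002] deg/row 0.06
 path [[0.438, 0.284, 0.09], [0.445, 0.286, 0.076], [0.451, 0.289, 0.063], [0.458, 0.292, 0.05], [0.464, 0.295, 0.037], [0.471, 0.297, 0.023], [0.477, 0.3, 0.01]]
  endq [ 0.526  0.411  2.008 -0.268  0.235  1.945] max speed frac 0.18 min q5.. 0.23459894698489386
```

Call:
play_rows([
  [[15,0,0.1,0,0.001,0,94],[15,0,0.1,0,0.001,0,94],[15,0,0.1,0,0.001,0,94],[15,0,0.1,0,0.001,0,94],[15,0,0.1,0,0.001,0,94],[15,0,0.1,0,0.001,0,94],[15,0,0.1,0,0.001,0,94],[0,0,0,0,0,0,94]],
])

```text
time_s: 27.5
ee_pos: [0.478, 0.3, 0.0087]
eef_rot: [-3.137, 1.072, 0.399]
force: [0.3, 0.2, 0.0]
grip_width: 0.0942
```

Call:
play_rows([
  [[0,0,0,0,0,0,48],[0,0,0,0,0,0,48],[0,0,0,0,0,0,48],[0,0,0,0,0,0,48],[0,0,0,0,0,0,48],[0,0,0,0,0,0,48],[0,0,0,0,0,0,48]],
], grip_force=35)

```text
time_s: 28.2
ee_pos: [0.4773, 0.3001, 0.0105]
eef_rot: [-3.136, 1.069, 0.4]
force: [-4.3, -2.1, 5.9]
grip_width: 0.0556
```

```bash
python3 - <<'E'
from p import *
o=st();keep('wn')
p=np.array(o['ee_pos']);u=np.cross([0,0,1.],Rt(o)[:,1]);u[2]=0;u/=np.linalg.norm(u);u*=np.sign(u[0])
e=(np.array([.5145,.3153,0])-p)[:2]@u[:2];print('e',e)
G=grasp_rel(p,Rt(o),e,.018);np.save('G2.npy',G)
for zb in (.09,.06,.03,.005):
  for lean in (0,.04,.07):
    T=uprl(-.07,zb,lean,G,.0775);q,er=ik(T[:3,3],T[:3,:3],[-.165,1.15,.4,-.1,2.6,1.44]);print(zb,lean,q,'%.1e'%er)
E
```

```text
t 28.2 q [ 0.525  0.409  2.009 -0.263  0.232  1.942] p [0.477 0.3   0.01 ] F [-4.337 -2.106  5.875] M [-0.291  0.185 -0.143] w 0.055563097725837576
[[ 0.443  0.385 -0.81 ]
 [ 0.187 -0.923 -0.337]
 [-0.877 -0.003 -0.481]]
e 0.04016323519397011
0.09 0 [-0.173  1.206  0.351 -0.086  2.652  1.473] 8.2e-09
0.09 0.04 [-0.173  1.151  0.434 -0.075  2.584  1.483] 1.8e-11
0.09 0.07 [-0.174  1.113  0.491 -0.069  2.536  1.488] 2.3e-08
0.06 0 [-0.173  1.222  0.387 -0.078  2.599  1.482] 6.6e-08
0.06 0.04 [-0.173  1.169  0.468 -0.07   2.532  1.49 ] 2.6e-10
0.06 0.07 [-0.174  1.131  0.524 -0.064  2.484  1.494] 1.3e-07
0.03 0 [-0.173  1.245  0.411 -0.072  2.553  1.488] 3.6e-11
0.03 0.04 [-0.173  1.192  0.492 -0.065  2.485  1.495] 4.0e-08
0.03 0.07 [-0.174  1.155  0.547 -0.061  2.437  1.499] 9.6e-13
0.005 0 [-0.173  1.269  0.423 -0.069  2.517  1.493] 1.1e-09
0.005 0.04 [-0.173  1.216  0.504 -0.062  2.449  1.499] 1.7e-10
0.005 0.07 [-0.174  1.179  0.56  -0.058  2.401  1.502] 1.2e-12
```

View pics/wn.png

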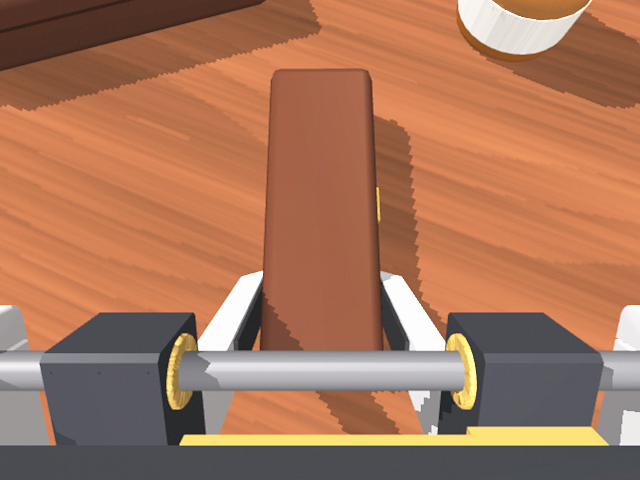

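```bash
python3 - <<'E'
from p import *
G=np.load('G2.npy')
T=uprl(-.07,.092,.02,G,.0775,0,.0017)
st_=[(np.array([.45,.27,.17]),tool(.3,.2,-1),6),(np.array([.45,.04,.31]),tool(-.03,-.1,-1),9),(np.array([.48,-.12,.31]),tool(-.124,-.45,-1),7),(T[:3,3],T[:3,:3],10)]
plan(st_)
o=ctrl.get_obs();Z0=H(o['ee_pos'],Rt(o))
for p,R,N in st_:
    Z1=H(p,R);X=expm(np.real(logm(np.linalg.inv(Z0)@Z1))/N);Z=Z0
    for i in range(N):
        Z=Z@X;O=Z@G
        cs=np.array([(O@np.array([x,y,z,1]))[:3] for x in(-.0775,.0775) for y in (-.028,.028) for z in (-.018,.018)])
        if i%2==1: print(cs.min(0),cs.max(0))
    Z0=Z1
E
```

```text
6 rows [-27.05, 2.95, -4.19] [0.0149, -0.0502, 0.0059] deg/row 3.02
 path [[0.47, 0.294, 0.036], [0.464, 0.288, 0.062], [0.458, 0.283, 0.089], [0.454, 0.278, 0.116], [0.452, 0.274, 0.143], [0.45, 0.27, 0.17]]
  endq [ 0.49   0.168  1.783 -0.045  0.994  1.782] max speed frac 0.41 min q5.. 0.9942579330429858
9 rows [-16.05, 25.11, 2.87] [0.0368, -0.033, 0.0018] deg/row 2.83
 path [[0.452, 0.244, 0.185], [0.454, 0.193, 0.216], [0.454, 0.141, 0.247], [0.453, 0.091, 0.278], [0.45, 0.04, 0.31]]
  endq [0.005 0.077 1.548 0.004 1.617 1.606] max speed frac 0.25 min q5.. 1.6170222523255884
7 rows [-1.52, 22.51, -5.71] [0.013, -0.05, -0.0037] deg/row 2.97
 path [[0.455, 0.017, 0.311], [0.46, -0.005, 0.312], [0.465, -0.028, 0.312], [0.469, -0.051, 0.312], [0.473, -0.074, 0.311], [0.477, -0.097, 0.311], [0.48, -0.12, 0.31]]
  endq [-0.282  0.4    1.21  -0.074  1.976  1.399] max speed frac 0.23 min q5.. 1.9760832957452958
10 rows [0.03, -5.77, -15.44] [0.0002, -0.0599, -0.0002] deg/row 3.43
 path [[0.495, -0.116, 0.303], [0.522, -0.108, 0.287], [0.548, -0.099, 0.268], [0.571, -0.091, 0.247], [0.591, -0.082, 0.222]]
  endq [-0.171  1.177  0.391 -0.077  2.621  1.482] max speed frac 0.42 min q5.. 2.6208330605711754
[0.418 0.248 0.04 ] [0.585 0.357 0.092]
[0.409 0.239 0.082] [0.577 0.344 0.148]
[0.405 0.232 0.125] [0.573 0.332 0.206]
[0.409 0.182 0.148] [0.575 0.273 0.238]
[0.412 0.133 0.172] [0.574 0.213 0.27 ]
[0.414 0.085 0.196] [0.571 0.154 0.303]
[0.414 0.037 0.222] [0.565 0.094 0.336]
[ 0.423 -0.039  0.228] [0.568 0.024 0.355]
[ 0.433 -0.087  0.22 ] [ 0.571 -0.02   0.356]
[ 0.442 -0.135  0.212] [ 0.572 -0.066  0.356]
[ 0.478 -0.149  0.187] [ 0.59  -0.081  0.341]
[ 0.508 -0.14   0.165] [ 0.605 -0.073  0.322]
[ 0.537 -0.13   0.141] [ 0.618 -0.065  0.3  ]
[ 0.563 -0.119  0.117] [ 0.626 -0.056  0.275]
[ 0.586 -0.108  0.092] [ 0.632 -0.048  0.247]
```

Clear path. Move through these stages.

Call:
play_rows([
  [[-27,3,-4.2,0.015,-0.05,0.006,48],[-27,3,-4.2,0.015,-0.05,0.006,48],[-27,3,-4.2,0.015,-0.05,0.006,48],[-27,3,-4.2,0.015,-0.05,0.006,48],[-27,3,-4.2,0.015,-0.05,0.006,48],[-27,3,-4.2,0.015,-0.05,0.006,48]],
])

```text
time_s: 28.85
ee_pos: [0.4495, 0.2694, 0.1706]
eef_rot: [3.141, 1.372, 0.298]
force: [0.2, -0.6, -0.8]
grip_width: 0.0559
```

Call:
play_rows([
  [[-16,25.1,2.9,0.037,-0.033,0.002,48],[-16,25.1,2.9,0.037,-0.033,0.002,48],[-16,25.1,2.9,0.037,-0.033,0.002,48],[-16,25.1,2.9,0.037,-0.033,0.002,48],[-16,25.1,2.9,0.037,-0.033,0.002,48],[-16,25.1,2.9,0.037,-0.033,0.002,48],[-16,25.1,2.9,0.037,-0.033,0.002,48],[-16,25.1,2.9,0.037,-0.033,0.002,48],[-16,25.1,2.9,0.037,-0.033,0.002,48]],
])

```text
time_s: 29.75
ee_pos: [0.4489, 0.0389, 0.3095]
eef_rot: [0.012, 1.47, 3.119]
force: [-0.2, -0.7, -1.3]
grip_width: 0.056
```

Call:
play_rows([
  [[-1.5,22.5,-5.7,0.013,-0.05,-0.004,48],[-1.5,22.5,-5.7,0.013,-0.05,-0.004,48],[-1.5,22.5,-5.7,0.013,-0.05,-0.004,48],[-1.5,22.5,-5.7,0.013,-0.05,-0.004,48],[-1.5,22.5,-5.7,0.013,-0.05,-0.004,48],[-1.5,22.5,-5.7,0.013,-0.05,-0.004,48],[-1.5,22.5,-5.7,0.013,-0.05,-0.004,48],[0,0,0,0,0,0,48]],
])

```text
time_s: 30.55
ee_pos: [0.4787, -0.1223, 0.3073]
eef_rot: [-0.003, 1.117, 3.008]
force: [0.2, 1.3, -2.0]
grip_width: 0.056
```

```bash
python3 - <<'E'
from p import *
st();keep('wo')
G=np.load('G2.npy')
T=uprl(-.07,.092,.02,G,.0775,0,.0017)
plan([(T[:3,3],T[:3,:3],10)])
E
```

```text
t 30.55 q [-0.287  0.401  1.215 -0.073  1.973  1.401] p [ 0.479 -0.122  0.307] F [ 0.211  1.318 -2.005] M [ 0.009 -0.29   0.035] w 0.05598542239904529
[[-0.434 -0.13  -0.891]
 [ 0.058 -0.991  0.117]
 [-0.899 -0.001  0.438]]
10 rows [-0.21, -5.92, -15.37] [-0.0001, -0.0598, 0.0003] deg/row 3.43
 path [[0.493, -0.117, 0.301], [0.521, -0.109, 0.286], [0.547, -0.1, 0.267], [0.57, -0.091, 0.246], [0.591, -0.082, 0.222]]
  endq [-0.171  1.177  0.391 -0.077  2.621  1.482] max speed frac 0.42 min q5.. 2.6208330238837867
```

View pics/wo.png

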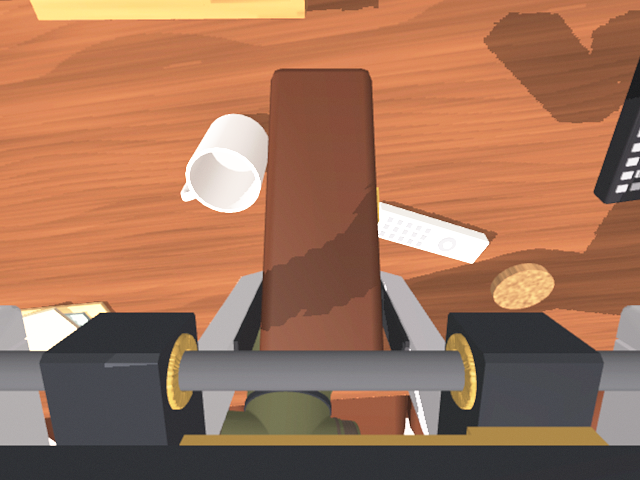

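No slip in the grip. Go to hover.

Call:
play_rows([
  [[-0.2,-5.9,-15.4,0,-0.06,0,48],[-0.2,-5.9,-15.4,0,-0.06,0,48],[-0.2,-5.9,-15.4,0,-0.06,0,48],[-0.2,-5.9,-15.4,0,-0.06,0,48],[-0.2,-5.9,-15.4,0,-0.06,0,48],[-0.2,-5.9,-15.4,0,-0.06,0,48],[-0.2,-5.9,-15.4,0,-0.06,0,48],[-0.2,-5.9,-15.4,0,-0.06,0,48],[-0.2,-5.9,-15.4,0,-0.06,0,48],[0,0,0,0,0,0,48]],
])

```text
time_s: 31.6
ee_pos: [0.5915, -0.0796, 0.2185]
eef_rot: [-0.002, 0.574, 3.014]
force: [0.0, 0.0, -3.2]
grip_width: 0.0557
```

Call:
play_rows([
  [[-0.2,-5.9,-15.4,0,-0.06,0,48],[0,0,0,0,0,0,48],[0,0,0,0,0,0,48]],
])

```text
time_s: 31.9
ee_pos: [0.6005, -0.0762, 0.2113]
eef_rot: [-0.001, 0.525, 3.013]
force: [0.1, -0.4, -0.5]
grip_width: 0.0555
```

```bash
python3 - <<'E'
from p import *
G=np.load('G2.npy')
o=rep(G,-.07,.0775)
c=keep('wp')
a=cv2.imread('pics/wp.png')
cv2.imwrite('pics/wp2.png',cv2.resize(a[0:150,220:430],None,fx=3.7,fy=3.7,interpolation=cv2.INTER_CUBIC))
O=H(o['ee_pos'],Rt(o))@G;print(O)
f=lambda P:(proj(c,P)-[220,0])*3.7
print('mouth outer',f([ORG+OX*x+OV*y+[0,0,.075] for x in(.024,-.024) for y in(-.07+.034,-.07-.034)]))
print('end',f([(O@[.0775,y,z,1])[:3] for z in(.018,-.018) for y in(.028,-.028)]))
E
```

```text
t 31.9 q [-0.17   1.173  0.393 -0.073  2.62   1.485] p [ 0.601 -0.076  0.211] F [ 0.109 -0.369 -0.455] M [-0.081 -0.592 -0.022] w 0.0555181289090379
[[-0.858 -0.127 -0.498]
 [ 0.111 -0.992  0.063]
 [-0.502 -0.001  0.865]]
bottom in org(mm) 0.32070526135074867 2.563337578089464 93.8668925161366 down in tool [ 0.502  0.001 -0.865]
[[ 0.024  0.125  0.992  0.609]
 [-0.002  0.992 -0.125 -0.077]
 [-1.     0.001  0.024  0.171]
 [ 0.     0.     0.     1.   ]]
mouth outer [[157.906 106.269]
 [622.316 104.886]
 [199.92  330.812]
 [576.188 329.929]]
end [[181.542 243.536]
 [563.95  242.451]
 [211.058 395.6  ]
 [536.002 394.771]]
```

View pics/wp2.png

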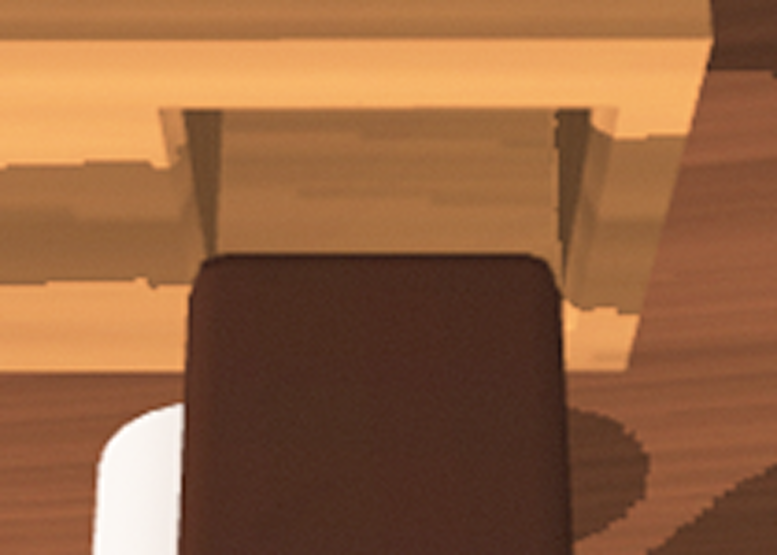

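View pics/wp.png

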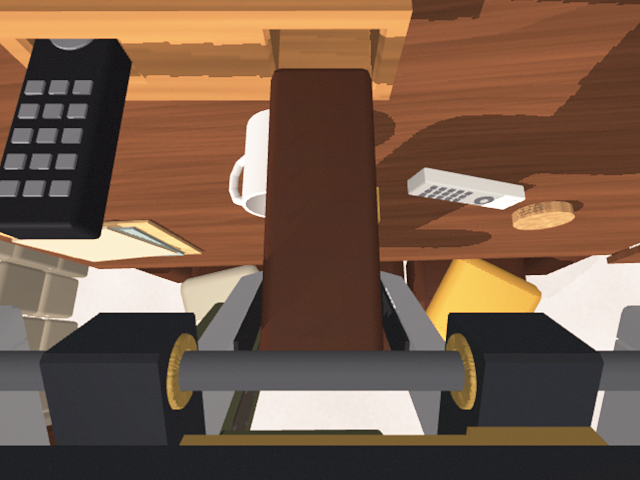

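Call:
play_rows([
  [[0,1.0,0,0,0,0,48],[0,1.0,0,0,0,0,48],[1.5,0,-2.6,0,0,0,48],[1.5,0,-2.6,0,0,0,48],[1.5,0,-2.6,0,0,0,48],[1.5,0,-2.6,0,0,0,48],[1.5,0,-2.6,0,0,0,48],[1.5,0,-2.6,0,0,0,48],[0,0,0,0,0,0,48]],
], grip_force=20)

```text
time_s: 32.85
ee_pos: [0.6003, -0.0782, 0.1921]
eef_rot: [-0.001, 0.521, 3.013]
force: [0.1, 0.9, -1.8]
grip_width: 0.0554
```

```bash
python3 - <<'E'
from p import *
rep(np.load('G2.npy'),-.07,.0775)
keep('wq')
a=cv2.imread('pics/wq.png')
cv2.imwrite('pics/wq2.png',cv2.resize(a[0:150,220:430],None,fx=3.7,fy=3.7,interpolation=cv2.INTER_CUBIC))
E
```

```text
t 32.85 q [-0.173  1.186  0.414 -0.073  2.59   1.485] p [ 0.6   -0.078  0.192] F [ 0.104  0.871 -1.798] M [-0.089 -0.673 -0.016] w 0.05542708111645571
[[-0.86  -0.128 -0.494]
 [ 0.111 -0.992  0.062]
 [-0.498 -0.001  0.867]]
bottom in org(mm) -0.16898115918972006 0.5703159834762744 74.60457114240009 down in tool [ 0.498  0.001 -0.867]
```

View pics/wq2.png

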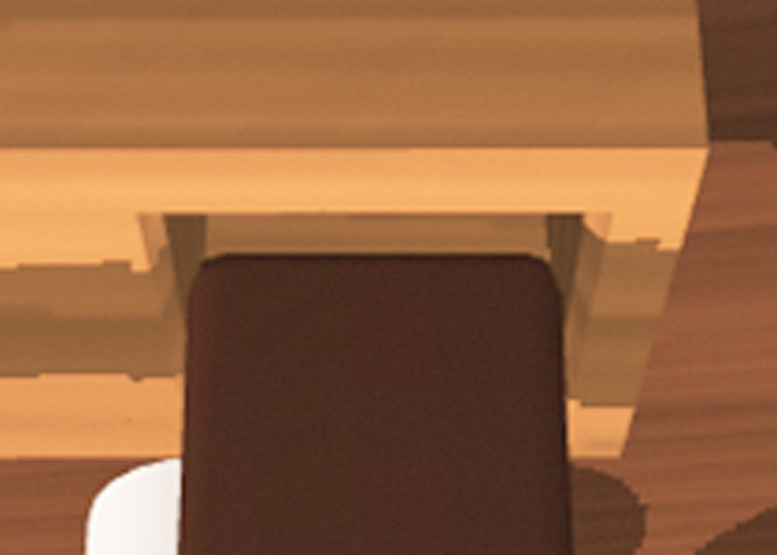

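Call:
play_rows([
  [[1.0,0,-1.73,0,0,0,48],[1.0,0,-1.73,0,0,0,48],[1.0,0,-1.73,0,0,0,48],[1.0,0,-1.73,0,0,0,48],[1.0,0,-1.73,0,0,0,48],[1.0,0,-1.73,0,0,0,48],[0,0,0,0,0,0,48]],
], grip_force=14)

```text
time_s: 33.6
ee_pos: [0.6003, -0.0782, 0.1803]
eef_rot: [-0.001, 0.521, 3.013]
force: [-0.4, -0.4, -1.5]
grip_width: 0.0556
```

Call:
play_rows([
  [[1.0,0,-1.73,0,0,0,48],[1.0,0,-1.73,0,0,0,48],[1.0,0,-1.73,0,0,0,48],[1.0,0,-1.73,0,0,0,48],[0,0,0,0,0,0,48]],
])

```text
time_s: 34.1
ee_pos: [0.6003, -0.0782, 0.1723]
eef_rot: [-0.001, 0.521, 3.013]
force: [1.0, 0.2, -1.2]
grip_width: 0.056
```

```bash
python3 - <<'E'
from p import *
rep(np.load('G2.npy'),-.07,.0775)
E
```

```text
t 34.1 q [-0.173  1.198  0.434 -0.069  2.557  1.489] p [ 0.6   -0.078  0.172] F [ 0.951  0.244 -1.163] M [-0.13  -0.687  0.002] w 0.056023899608066904
[[-0.86  -0.128 -0.494]
 [ 0.111 -0.992  0.062]
 [-0.498 -0.001  0.867]]
bottom in org(mm) -0.17942540662503495 0.5909593740518193 54.79305173750667 down in tool [ 0.498  0.001 -0.867]
```

Call:
play_rows([
  [[1.0,0,-1.73,0,0,0,48],[1.0,0,-1.73,0,0,0,48],[1.0,0,-1.73,0,0,0,48],[1.0,0,-1.73,0,0,0,48],[1.0,0,-1.73,0,0,0,48],[1.0,0,-1.73,0,0,0,48],[1.0,0,-1.73,0,0,0,48],[0,0,0,0,0,0,48]],
], grip_force=8)

```text
time_s: 34.9
ee_pos: [0.6002, -0.0782, 0.1583]
eef_rot: [-0.001, 0.521, 3.013]
force: [0.6, -0.4, -2.1]
grip_width: 0.0559
```

Call:
play_rows([
  [[0.5,0,-0.87,0,0,0,48],[0.5,0,-0.87,0,0,0,48],[0.5,0,-0.87,0,0,0,48],[0.5,0,-0.87,0,0,0,48],[0,0,0,0,0,0,48]],
])

```text
time_s: 35.4
ee_pos: [0.6003, -0.0782, 0.1545]
eef_rot: [-0.001, 0.522, 3.013]
force: [0.3, 0.0, -1.3]
grip_width: 0.0559
```

```bash
python3 - <<'E'
from p import *
rep(np.load('G2.npy'),-.07,.0775)
E
```

```text
t 35.4 q [-0.173  1.212  0.449 -0.067  2.529  1.493] p [ 0.6   -0.078  0.154] F [ 0.287  0.032 -1.335] M [-0.028 -0.548 -0.003] w 0.05589188623098765
[[-0.86  -0.128 -0.494]
 [ 0.111 -0.992  0.063]
 [-0.498 -0.001  0.867]]
bottom in org(mm) -0.1469496428509233 0.5880669484462364 36.99817413573162 down in tool [ 0.498  0.001 -0.867]
```

Call:
play_rows([
  [[0.5,0,-0.87,0,0,0,48],[0,0,0,0,0,0,48]],
])

```text
time_s: 35.6
ee_pos: [0.6003, -0.0782, 0.1535]
eef_rot: [-0.001, 0.522, 3.013]
force: [0.2, -0.2, -1.0]
grip_width: 0.0557
```

```bash
python3 - <<'E'
from p import *
rep(np.load('G2.npy'),-.07,.0775)
E
```

```text
t 35.6 q [-0.173  1.213  0.449 -0.066  2.527  1.493] p [ 0.6   -0.078  0.154] F [ 0.183 -0.159 -0.981] M [-0.034 -0.692 -0.039] w 0.055687858213387925
[[-0.86  -0.128 -0.494]
 [ 0.111 -0.992  0.063]
 [-0.498 -0.001  0.867]]
bottom in org(mm) -0.12096872681074791 0.5761885542556883 36.057395163905746 down in tool [ 0.498  0.001 -0.867]
```

Call:
play_rows([
  [[0.5,0,-0.87,0,0,0,48],[0,0,0,0,0,0,48]],
])

```text
time_s: 35.8
ee_pos: [0.6003, -0.0782, 0.1525]
eef_rot: [-0.001, 0.522, 3.013]
force: [-0.3, 0.7, -1.1]
grip_width: 0.0557
```

```bash
python3 - <<'E'
from p import *
rep(np.load('G2.npy'),-.07,.0775)
E
```

```text
t 35.8 q [-0.173  1.213  0.45  -0.066  2.526  1.493] p [ 0.6   -0.078  0.153] F [-0.312  0.667 -1.05 ] M [-0.024 -0.643  0.013] w 0.05566025173623941
[[-0.86  -0.128 -0.494]
 [ 0.111 -0.992  0.063]
 [-0.498 -0.001  0.867]]
bottom in org(mm) -0.12967282020201554 0.5708381380885863 35.026968767428876 down in tool [ 0.498  0.001 -0.867]
```

Not yet in contact; continue in small calls (grip of 8 N bounds the pressing force by slipping).

Call:
play_rows([
  [[0.5,0,-0.87,0,0,0,48],[0.5,0,-0.87,0,0,0,48],[0,0,0,0,0,0,48]],
])

```text
time_s: 36.1
ee_pos: [0.6003, -0.0782, 0.1504]
eef_rot: [-0.001, 0.522, 3.013]
force: [-0.5, -0.2, -2.4]
grip_width: 0.0558
```

Call:
play_rows([
  [[0.5,0,-0.87,0,0,0,48],[0.5,0,-0.87,0,0,0,48],[0,0,0,0,0,0,48]],
])

```text
time_s: 36.4
ee_pos: [0.6003, -0.0781, 0.1485]
eef_rot: [-0.001, 0.522, 3.013]
force: [0.6, -0.3, -1.3]
grip_width: 0.056
```

```bash
python3 - <<'E'
from p import *
rep(np.load('G2.npy'),-.07,.0775)
E
```

```text
t 36.4 q [-0.173  1.217  0.453 -0.066  2.52   1.494] p [ 0.6   -0.078  0.148] F [ 0.608 -0.253 -1.324] M [-0.061 -0.697  0.   ] w 0.055993319551285725
[[-0.86  -0.128 -0.494]
 [ 0.111 -0.992  0.063]
 [-0.498 -0.001  0.867]]
bottom in org(mm) -0.1410052869480217 0.6098043154921517 30.965184977173156 down in tool [ 0.498  0.001 -0.867]
```

Call:
play_rows([
  [[0.5,0,-0.87,0,0,0,48],[0.5,0,-0.87,0,0,0,48],[0,0,0,0,0,0,48]],
])

```text
time_s: 36.7
ee_pos: [0.6003, -0.0782, 0.1465]
eef_rot: [-0.001, 0.522, 3.013]
force: [0.4, 0.8, -1.5]
grip_width: 0.0558
```

Call:
play_rows([
  [[0.5,0,-0.87,0,0,0,48],[0.5,0,-0.87,0,0,0,48],[0,0,0,0,0,0,48]],
])

```text
time_s: 37.0
ee_pos: [0.6003, -0.0782, 0.1444]
eef_rot: [-0.001, 0.522, 3.013]
force: [-0.4, -0.3, -2.0]
grip_width: 0.0559
```

Call:
play_rows([
  [[0.5,0,-0.87,0,0,0,48],[0,0,0,0,0,0,48]],
])

```text
time_s: 37.2
ee_pos: [0.6003, -0.0782, 0.1435]
eef_rot: [-0.001, 0.522, 3.013]
force: [-0.4, -0.0, -1.0]
grip_width: 0.0559
```

```bash
python3 - <<'E'
from p import *
rep(np.load('G2.npy'),-.07,.0775)
E
```

```text
t 37.2 q [-0.173  1.221  0.456 -0.065  2.512  1.495] p [ 0.6   -0.078  0.143] F [-0.361 -0.036 -0.991] M [-0.031 -0.608 -0.009] w 0.05587667077480533
[[-0.86  -0.128 -0.494]
 [ 0.111 -0.992  0.063]
 [-0.498 -0.001  0.867]]
bottom in org(mm) -0.12260127366816126 0.5869425273958978 25.994057541853202 down in tool [ 0.498  0.001 -0.867]
```

Call:
play_rows([
  [[0.5,0,-0.87,0,0,0,48],[0.5,0,-0.87,0,0,0,48],[0,0,0,0,0,0,48]],
], grip_force=7)

```text
time_s: 37.5
ee_pos: [0.6003, -0.0782, 0.1414]
eef_rot: [-0.001, 0.522, 3.013]
force: [0.1, -0.4, -1.5]
grip_width: 0.0559
```

Call:
play_rows([
  [[0.5,0,-0.87,0,0,0,48],[0.5,0,-0.87,0,0,0,48],[0,0,0,0,0,0,48]],
])

```text
time_s: 37.8
ee_pos: [0.6003, -0.0781, 0.1394]
eef_rot: [-0.001, 0.522, 3.013]
force: [0.6, -0.1, -2.3]
grip_width: 0.0558
```

Call:
play_rows([
  [[0.5,0,-0.87,0,0,0,48],[0,0,0,0,0,0,48]],
])

```text
time_s: 38.0
ee_pos: [0.6003, -0.0781, 0.1385]
eef_rot: [-0.001, 0.522, 3.013]
force: [-1.0, 0.1, -1.2]
grip_width: 0.0563
```

Call:
play_rows([
  [[0.5,0,-0.87,0,0,0,48],[0.5,0,-0.87,0,0,0,48],[0,0,0,0,0,0,48]],
])

```text
time_s: 38.3
ee_pos: [0.6003, -0.0781, 0.1364]
eef_rot: [-0.001, 0.522, 3.013]
force: [0.2, 0.2, -1.5]
grip_width: 0.056
```

Call:
play_rows([
  [[0.5,0,-0.87,0,0,0,48],[0.5,0,-0.87,0,0,0,48],[0,0,0,0,0,0,48]],
])

```text
time_s: 38.6
ee_pos: [0.6003, -0.0781, 0.1344]
eef_rot: [-0.001, 0.522, 3.013]
force: [0.1, 0.5, -1.9]
grip_width: 0.0559
```

```bash
python3 - <<'E'
from p import *
rep(np.load('G2.npy'),-.07,.0775)
keep('wr');c=snap('side','sr.png')
cv2.imwrite('pics/sr2.png',cv2.resize(c['img'][120:330,200:420,::-1],None,fx=2.7,fy=2.7,interpolation=cv2.INTER_CUBIC))
E
```

```text
t 38.6 q [-0.173  1.23   0.461 -0.064  2.499  1.496] p [ 0.6   -0.078  0.134] F [ 0.097  0.486 -1.861] M [-0.044 -0.605 -0.015] w 0.05587693009610224
[[-0.86  -0.128 -0.494]
 [ 0.111 -0.992  0.063]
 [-0.498 -0.001  0.867]]
bottom in org(mm) -0.1384310590679429 0.6265022121964142 16.90830492357531 down in tool [ 0.498  0.001 -0.867]
```

View pics/wr.png

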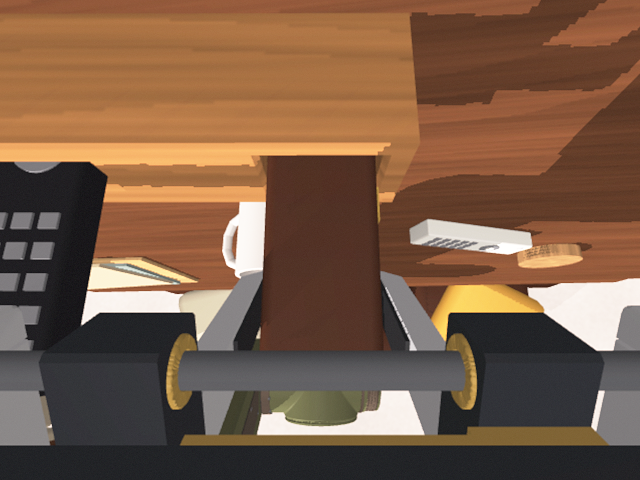

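Call:
play_rows([
  [[0.5,0,-0.87,0,0,0,48],[0.5,0,-0.87,0,0,0,48],[0,0,0,0,0,0,48]],
])

```text
time_s: 39.0
ee_pos: [0.6004, -0.0781, 0.1331]
eef_rot: [-0.001, 0.522, 3.013]
force: [0.6, 0.2, 3.4]
grip_width: 0.0559
```

Call:
play_rows([
  [[0.5,0,-0.87,0,0,0,48],[0.5,0,-0.87,0,0,0,48],[0,0,0,0,0,0,48]],
])

```text
time_s: 39.3
ee_pos: [0.6004, -0.0781, 0.1317]
eef_rot: [-0.001, 0.522, 3.013]
force: [2.1, 1.3, 7.4]
grip_width: 0.0555
```

```bash
python3 - <<'E'
from p import *
rep(np.load('G2.npy'),-.07,.0775)
E
```

```text
t 39.3 q [-0.173  1.232  0.462 -0.063  2.495  1.497] p [ 0.6   -0.078  0.132] F [2.09  1.347 7.375] M [ 0.174  0.552 -0.047] w 0.05548361537708525
[[-0.859 -0.128 -0.495]
 [ 0.111 -0.992  0.063]
 [-0.499 -0.001  0.867]]
bottom in org(mm) 0.049418795734614746 0.6988758964928121 14.171935043548551 down in tool [ 0.499  0.001 -0.867]
```

Call:
play_rows([
  [[-0.3,0,0.5,0,0,0,56],[0,0,0,0,0,0,60],[0,0,0,0,0,0,75],[0,0,0,0,0,0,92],[0,0,0,0,0,0,92],[0,0,0,0,0,0,92]],
])

```text
time_s: 39.9
ee_pos: [0.6003, -0.0782, 0.131]
eef_rot: [-0.001, 0.522, 3.013]
force: [0.7, 0.5, 0.1]
grip_width: 0.0888
```

```bash
python3 - <<'E'
from p import *
st();keep('ws')
up=Rt(ctrl.get_obs()).T@[0,0,1.];print('up in tool',up)
o=ctrl.get_obs();p=np.array(o['ee_pos']);R=Rt(o)
plan([(p+[0,0,.06],R,7),(np.array([.52,-.12,.33]),tool(-.15,-.3,-1),10)])
E
```

```text
t 39.9 q [-0.173  1.233  0.462 -0.063  2.494  1.497] p [ 0.6   -0.078  0.131] F [0.732 0.521 0.082] M [-0.013 -0.435 -0.008] w 0.0887580579590997
[[-0.86  -0.128 -0.494]
 [ 0.111 -0.992  0.063]
 [-0.498 -0.001  0.867]]
up in tool [-0.499 -0.001  0.867]
7 rows [-4.27, -0.01, 7.43] [-0.0, 0.0, 0.0] deg/row 0.0
 path [[0.6, -0.078, 0.14], [0.6, -0.078, 0.148], [0.6, -0.078, 0.157], [0.6, -0.078, 0.165], [0.6, -0.078, 0.174], [0.6, -0.078, 0.183], [0.6, -0.078, 0.191]]
  endq [-0.173  1.186  0.415 -0.073  2.588  1.486] max speed frac 0.05 min q5.. 2.587660983872431
10 rows [-5.83, 5.28, 15.01] [0.0018, 0.0749, -0.0013] deg/row 4.29
 path [[0.597, -0.083, 0.207], [0.588, -0.092, 0.238], [0.573, -0.101, 0.268], [0.555, -0.109, 0.295], [0.532, -0.117, 0.319]]
  endq [-0.276  0.396  1.137 -0.039  1.906  1.437] max speed frac 0.36 min q5.. 1.905956962597063
```

View pics/ws.png

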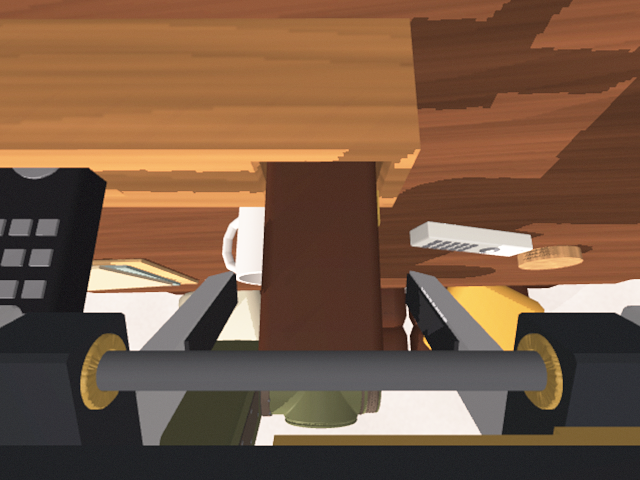

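Call:
play_rows([
  [[-4.3,0,7.4,0,0,0,94],[-4.3,0,7.4,0,0,0,94],[-4.3,0,7.4,0,0,0,94],[-4.3,0,7.4,0,0,0,94],[-4.3,0,7.4,0,0,0,94],[-4.3,0,7.4,0,0,0,94],[-4.3,0,7.4,0,0,0,94],[-4.3,0,7.4,0,0,0,94]],
])

```text
time_s: 40.75
ee_pos: [0.6006, -0.0783, 0.2004]
eef_rot: [-0.001, 0.522, 3.013]
force: [-0.7, 0.7, 0.2]
grip_width: 0.094
```

Call:
play_rows([
  [[-5.8,5.3,15,0.002,0.075,-0.001,94],[-5.8,5.3,15,0.002,0.075,-0.001,94],[-5.8,5.3,15,0.002,0.075,-0.001,94],[-5.8,5.3,15,0.002,0.075,-0.001,94],[-5.8,5.3,15,0.002,0.075,-0.001,94],[-5.8,5.3,15,0.002,0.075,-0.001,94],[-5.8,5.3,15,0.002,0.075,-0.001,94],[-5.8,5.3,15,0.002,0.075,-0.001,94],[-5.8,5.3,15,0.002,0.075,-0.001,94],[-5.8,5.3,15,0.002,0.075,-0.001,94]],
])

```text
time_s: 41.75
ee_pos: [0.5196, -0.1203, 0.3395]
eef_rot: [0.012, 1.276, 3.004]
force: [0.6, -0.1, 0.2]
grip_width: 0.0944
```

Call:
play_rows([
  [[0,40,20,0,0,0,94],[0,40,20,0,0,0,94],[0,40,20,0,0,0,94],[0,40,20,0,0,0,94],[0,0,0,0,0,0,94]],
])

```text
time_s: 42.25
ee_pos: [0.4183, -0.27, 0.3639]
eef_rot: [0.016, 1.273, 3.003]
force: [0.8, 0.5, 0.5]
grip_width: 0.0941
```

```bash
python3 - <<'E'
from p import *
st();keep('wz');c=snap('side','sz.png');t=snap('top','tz.png')
cv2.imwrite('pics/sz2.png',cv2.resize(c['img'][120:330,200:420,::-1],None,fx=2.7,fy=2.7,interpolation=cv2.INTER_CUBIC))
cv2.imwrite('pics/tz2.png',cv2.resize(t['img'][140:280,190:440,::-1],None,fx=3.2,fy=3.2,interpolation=cv2.INTER_CUBIC))
E
```

```text
t 42.25 q [-0.579  0.288  1.204 -0.133  1.918  1.118] p [ 0.418 -0.27   0.364] F [0.764 0.517 0.528] M [ 0.043 -0.159  0.034] w 0.09407887530232165
[[-0.29  -0.153 -0.945]
 [ 0.041 -0.988  0.148]
 [-0.956  0.005  0.293]]
```

View pics/sz2.png

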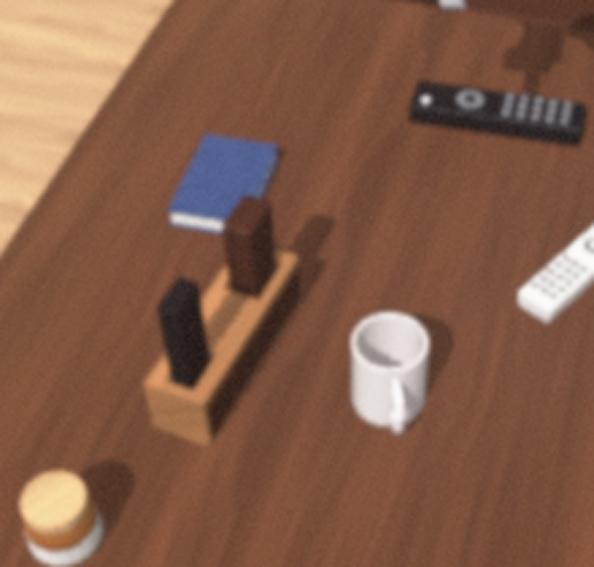

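View pics/tz2.png

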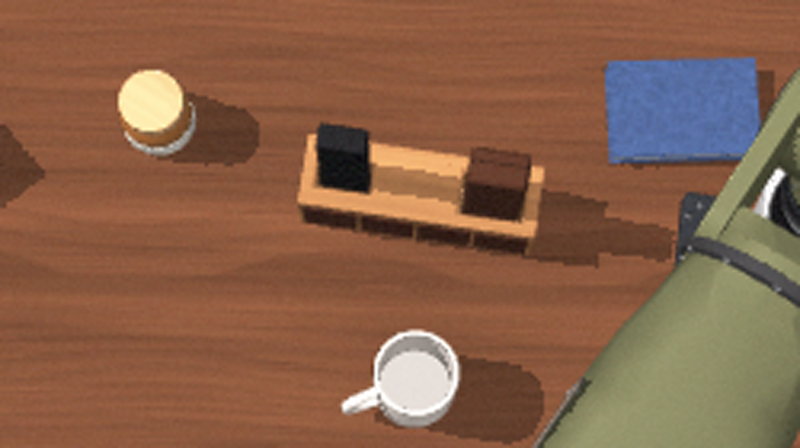

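View pics/wz.png

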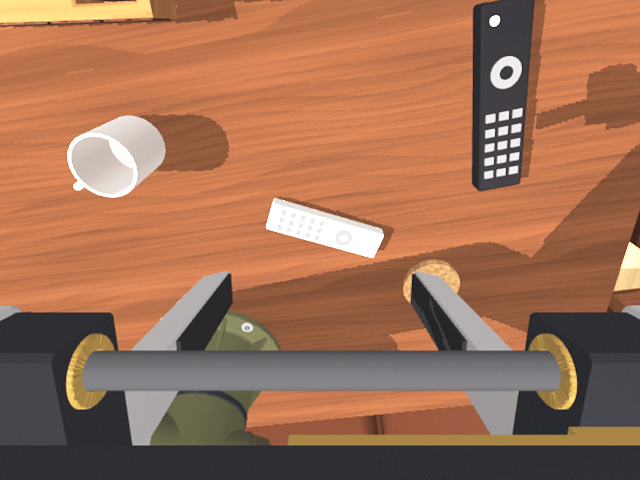

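```bash
python3 -c "
from station import hand_in
print(hand_in())"
```

```text
the job is handed in; nothing more can be done
None
```

The remote is standing in the narrow opening and the glasses case in the wide one, and I handed the job in at about 42 s of robot time.

**How it was done**
- I gripped each thing near its near end with the tool tilted forward, then turned it upright over the organiser. The wrist camera was used to centre it on its opening.
- I lowered each one in steps of about 1 mm per row with a weak grip (7–8 N), so pressing too hard would slip rather than build up force.
- The glasses case had to be gripped once first, turned on the table and set down, because the arm could not reach the needed grip where it lay.

**Contact felt:** The remote met its floor at about 5.5 mm above the table and the case at about 14–15 mm. The upward push on the tool reached 5.4 N for the remote and 7.4 N for the case at the last readings before release, well under the 30 N limit.

**Last checks**
- The side and top pictures after the arm withdrew show both things upright in the right openings, with the gripper clear.
- The mug, candle and book look unmoved in the pictures; I did not re-measure them.
- The lean and resting position were judged by eye after release, not measured. The remote was set down leaning about 0.07 rad, because the arm could not reach fully upright at that height.

**Disagreements**
- The first organiser position from the wrist camera was 1–2 mm off sideways, and I corrected this by eye before each insertion.
- Fitting the organiser from the top camera alone gave a turn about 0.03 rad different and a top about 10 mm lower. I used the wrist-camera fit, which put the top at 73.8 mm against the stated 75 mm.

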